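# Tip the rinsed density balls out of the tab-locked basket

### The arm

A 6-joint arm with a two-finger parallel gripper is mounted at the origin on the work surface. World frame = base frame: x ahead of the robot, y to its left, z up, the work surface at z = 0. Lengths are in mm, angles in rad, forces in N, time in s.
With the tool pointing down it reaches from about 400 to 925 mm from the base axis. Payload 12.5 kg.
Tool frame: the origin (TCP) lies where the fingers leave the gripper's body, on its centre line; the fingertips stand 78 mm ahead of it and the grasp point (between the pads) lies 59 mm ahead of it; z points along the fingers, y is the direction in which the jaws open and shut (so a half turn about z gives the same grasp; the last joint's range is limited). The gripper opens to 95 mm and grips with 3 to 60 N. Pads are 20 mm wide; open, the fingers measure 119 mm over their backs; the gripper's body (75 mm by 180 mm) begins 59 mm behind the grasp point.
Start: joints at [1.201, 0.491, 1.559, -0, 1.092, -0.106], TCP at [162.949, 603.395, 292.261] pointing down, gripper open.
Joint ranges: [-3.1, 3.1], [-0.84, 2.19], [0.05, 2.79], [-1.13, 4.28], [0.06, 2.93], [-2.69, 2.69]. Speed limits (rad/s): [2.22, 2.22, 2.79, 3.14, 3.14, 3.14].

### API

Orientations are given as [roll, pitch, yaw] about the fixed x, y, z axes, in that order (R = Rz(yaw) Ry(pitch) Rx(roll)).
In Python, from cell import env, viewer, ticket, search_frame gives the robot as it stands.
- The arm moves only by the shell command python3 -m inch 'ROWS'. ROWS is a JSON object of lists of equal length, an entry for each row: "hand": the opening, from 0 (shut) to 1 (fully open); "delta_pos": the shift along the tool's x, y, z in cm, a list of three; "turn": the turn about the tool's z in rad. A call has 1 to 20 rows; each row shifts and turns the commanded pose from where the row before left it, along the tool's axes as they then stand; what a row does not reach is not made up. A row lasts 1/10 s, in which the tool goes at most 50 mm and 8.59 degrees, less where a joint would pass 70% of its speed; a pose out of reach is approached as far as the arm can. A call is refused whole if a number of a shift passes 5 or a number of a turn 0.15, either way. A call with a gripper value outside its range is refused whole. The fingers move at their own pace and stop on an object; the grip force is fixed at half the most. Time passes only in rows, so rows that do not move let the fingers close. It gives the time, the measured TCP pose, the force and the opening at its end, in the units of the state.
- env.state(): the state, without advancing time (a new reading comes with each control period).
- viewer.read_camera(name): name is "scene" or "side" or "wrist"; returns (picture, depth): 480x640x3 uint8, blue, green, red; 480x640 float32, mm along the optical axis (not along the pixel's ray), 0 where there is no reading.
- viewer.get_calibration(name): a dict with "fx", "fy", "cx", "cy" (pixels), "k1" (the pictures are not rectified: a ray, as slopes to the right and down, at radius r is drawn at 1 + k1 r^2 times it, then the intrinsics apply), "T" (4x4, takes a point from camera to world coordinates). Camera axes: x right, y down, z forward; pixel columns grow to the right and rows downward; lengths in mm; the calibration is good to about 2 mm. A picture is of the moment at which its call begins: read the wrist's pose just before it. get_calibration takes no time and is no camera call; for the wrist camera it gives the pose at the moment of the call.
- ticket.job_done(): hands the job in, once; it reports no verdict.
Trained networks look in the newest picture that a camera, given by its name, has taken for a name from the list of things; names that differ only in an ending like _2 or _b are one class to them, and where a whole thing is asked for, a point or a joint stands for the part that bears it (a point fixed in the world has none). Each returns a list of dicts, best first, with "p" (0 to 1); they miss things now and then, are a little off and sometimes report something else, mostly with a low value. They report only what shows in the picture. A call takes as long as a camera call.
- search_frame(camera, label): "centre" ([column, row] in pixels, amid what is visible of it).
The state is a dict: "t": time; "joints": joint angles; "qvel": joint speeds; "tau": joint torques, N m; "eef_pos": TCP position; "tcp_rot": TCP orientation; "ft_force": force on the tool from outside, world axes, zero at the start; "moment": the same for the moment, N m; "opening": opening from 0.0 (shut) to 1.0 (fully open).
Only numpy, scipy, OpenCV 4.12 (cv2) and the standard library are available. Lean on these libraries where they do the work, as an engineer would, in place of code of your own. Each camera call takes 0.05 s, during which the arm holds its last target.

### The job

Empty the three balls from the wire rinse basket into the white tray below its spout: pinch both tabs of the knob on the sloping gearbox top, turn the knob clockwise half a turn to its far stop so that the basket tips, and leave it there with both tabs sprung out and latched. All three balls must end up lying in the tray; leave the tray and the glassware and other things around it where they are.

Things in the scene. Friction and masses are not known exactly. Their poses are not given: they have to be found in the camera images.
- stand: fixed stand of the tipping rinse basket. Origin: on the bench under the grey gearbox (110 x 90 mm, 167 mm tall). +x runs from gearbox to basket (from 75 mm) to a rear post at 213 mm (172 mm tall); +y is the pouring side. The gearbox top slopes 35 degrees, facing up and to -x (to the robot's left, roughly); the knob stands square on it, its axis 35 degrees from vertical
- knob_grip (a point): point on the knob axis, 30 mm above the sloping face; turns with the knob. z = knob axis, pointing out of the slope; x = line through the two tabs, towards tab_a. Black knob 34 mm (x) by 52 mm (y), top 46 mm above the face, white rib on top towards +y. Around it on the face lies a steel notched ring, out to 45 mm from the axis, 8 mm high: keep fingertips 10 mm or more above the face
- tab_a_pad (a point): middle of the outer face of tab_a, one of two opposite grey ribbed tabs on the knob's x axis: flat, 30 mm wide, from 10 to 43 mm above the sloping face. Over both tabs: 56 mm at rest, 40 mm fully pinched
- tab_b_pad (a point): the same for tab_b, on -x of the knob
- knob (a joint): knob angle, rad; grows clockwise as seen looking down onto the knob. 0 at start: basket upright, latched. Latch notches at 0, 1.571 and 3.142 (basket fully tipped); solid stop at 3.16. Latched, it has 0.04 rad of play either way, gives a little under force and will not turn. Both tabs pinched, it turns against about 0.12 N m of friction plus a little for the basket, and stays where left, so it can be regripped
- tab_a (a joint): how far tab_a is pushed in, m: 0 = out, its tooth in a notch. Spring: 6 N to start, 12 N at 0.008 (fully in). The tooth leaves the notch from 0.0055 on; let go between notches it stays at about 0.003 to 0.0055. Both tabs must stay in while the knob turns
- tab_b (a joint): the same for tab_b
- basket (a joint): tilt of the wire basket, rad; 0 upright, grows as it tips to the stand's +y; geared to the knob, 0.4167 x its angle: 1.31 (75 degrees) at 3.142. Only the knob tips it
- spout_lip (a point): middle of the lip of the notched spout, a 76 mm wide chute in the basket's pouring rim. Basket: wire mesh, 114 mm square, 54 mm deep, pivot 150 mm over the bench and 135 mm behind the stand's origin
- tray: open white plastic tray, 116 mm (x) by 200 mm (y), 45 mm tall, walls 4 mm, loose on the bench (0.4 to 0.8 kg), already under the spout; origin: centre of its underside
- ball_0_center (a point): centre of a wood ball, 34 mm across, lying in the basket at the start
- ball_0: the wood ball itself; its origin lies on its surface and turns with it
- ball_1_center (a point): centre of a glass ball, 34 mm across, lying in the basket at the start
- ball_1: the glass ball itself; its origin lies on its surface and turns with it
- ball_2_center (a point): centre of a steel ball, 34 mm across, lying in the basket at the start
- ball_2: the steel ball itself; its origin lies on its surface and turns with it
- jar: bystander: stoppered round jar, 64 mm across, 100 mm tall, beyond the rear post; origin: centre of its underside
- beaker: bystander: glass cup 72 mm across, 90 mm tall, on the bench between gearbox and tray; origin: centre of its underside
- bottle: bystander: tall amber bottle, 66 mm across, 170 mm tall; origin: centre of its underside
- brush: bystander: bottle brush with wooden handle, 180 mm long, lying flat; origin under the middle
- tripod: bystander: iron tripod with a square 130 mm gauze on top, 146 mm tall; origin: centre of its underside
- funnel: bystander: white plastic funnel standing mouth down, 84 mm across, 100 mm tall; origin: centre of its underside

How it is judged:
By the outcome, as a careful person would: the job done as asked, in the order asked, and still so for the second after the job is handed in, with the robot touching nothing.
It also fails if it takes over 54 s, if anything falls off the work surface, if the arm or the gripper's body presses on something with over 40 N, if the wrist force passes 120 N, or if a joint passes its speed limit or range.

## Working session

There is one attempt and no reset: what is moved stays moved. The work goes in short steps, Python scripts to look and compute and a shell command to move; the robot and the scene stay as the last step left them, time stands still between calls to the robot, and variables do not carry over. Pictures are saved under pics/ and viewed, and the job is handed in when it is done.

```bash
ls; mkdir -p pics
python3 - <<'E'
from cell import env, viewer, ticket, search_frame
import cv2
print(env.state())
for n in ["scene","side","wrist"]:
    p,d=viewer.read_camera(n); cv2.imwrite(f"pics/{n}0.png",p); c=viewer.get_calibration(n); print(n,c)
    import numpy as np; np.save(f"pics/{n}0.npy",d)
    for l in ["knob_grip","tab_a_pad","knob","stand","spout_lip","tray","ball_0"]:
        pass
E
```

```text
pics
{'t': 0.0, 'joints': array([ 1.20143491e+00,  4.91588435e-01,  1.55947145e+00,  1.28968053e-05,
        1.09165967e+00, -1.05599839e-01]), 'qvel': array([-0.00016363,  0.00108203,  0.00105367,  0.00078573, -0.00031559,
       -0.00140013]), 'tau': array([ 3.08486648e-03, -6.12647009e+01, -2.58176583e+01,  6.93307095e-02,
        4.82299842e-02, -1.47752353e-04]), 'eef_pos': array([162.86520554, 603.24494877, 291.63617533]), 'tcp_rot': array([-3.14047324e+00, -1.30153395e-04,  2.87782505e+00]), 'ft_force': array([-0.33514308,  0.24460805, -0.0989618 ]), 'moment': array([-0.0259365 ,  0.06378084, -0.01421081]), 'opening': 0.9993333480152066}
scene {'fx': 482.6362684712923, 'fy': 482.6362684712923, 'cx': 326.6757701105208, 'cy': 242.22042578685588, 'k1': -0.12339752004705601, 'T': array([[ 6.70689662e-01,  5.20912139e-01, -5.28039696e-01,
         1.08451883e+03],
       [ 7.41724188e-01, -4.75363832e-01,  4.73153735e-01,
        -5.20980381e+02],
       [-4.53944860e-03, -7.08999133e-01, -7.05194741e-01,
         8.82072412e+02],
       [ 0.00000000e+00,  0.00000000e+00,  0.000000
[... 302 characters left out ...]
  6.87962633e-01,
        -1.01616835e+03],
       [ 2.08911284e-02, -7.35028789e-01, -6.77713981e-01,
         1.09922122e+03],
       [ 0.00000000e+00,  0.00000000e+00,  0.00000000e+00,
         1.00000000e+00]])}
wrist {'fx': 334.5345180092678, 'fy': 334.5345180092678, 'cx': 316.11763201594334, 'cy': 240.26195940727547, 'k1': -0.004737734140320244, 'T': array([[ 2.61172744e-01,  9.31936440e-01,  2.51561662e-01,
         9.26964863e+01],
       [ 9.65292060e-01, -2.52199263e-01, -6.78731920e-02,
         6.22699919e+02],
       [ 1.90164700e-04,  2.60557102e-01, -9.65458420e-01,
         3.85261340e+02],
       [ 0.00000000e+00,  0.00000000e+00,  0.00000000e+00,
         1.00000000e+00]])}
```

View pics/scene0.png

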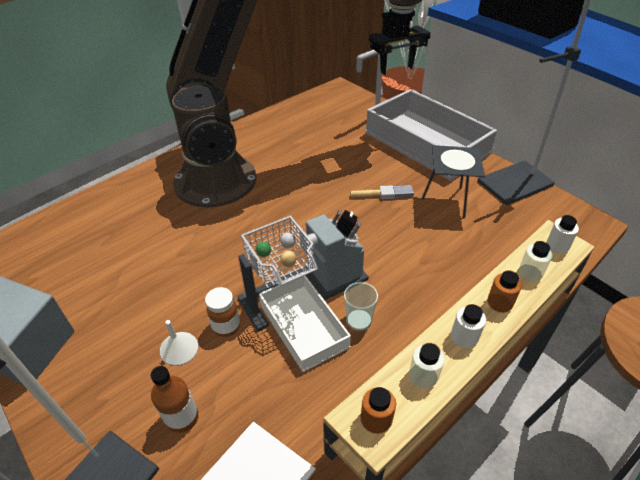

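View pics/side0.png

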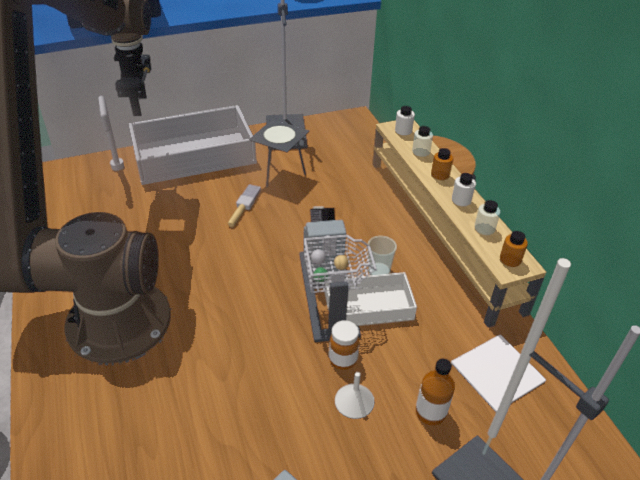

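View pics/wrist0.png

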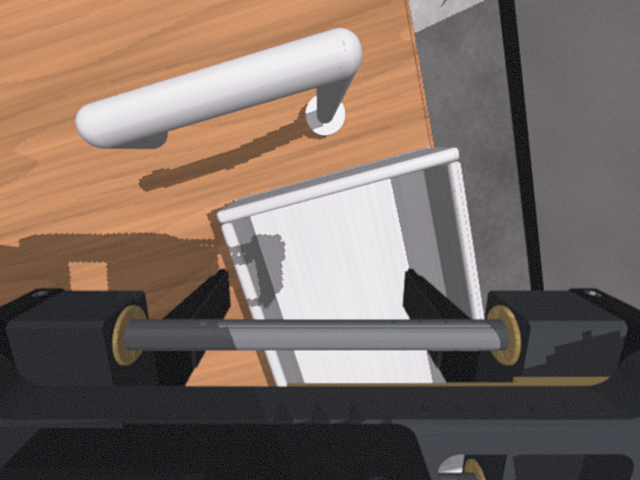

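```bash
cat > h.py <<'E'
import numpy as np, cv2
def pix2world(c,d,u,v,win=1):
    z=d[max(0,int(v)-win):int(v)+win+1,int(u)-win:int(u)+win+1]; z=z[z>0]
    z=np.median(z)
    return ray(c,u,v,z)
def ray(c,u,v,z):
    K=np.array([[c['fx'],0,c['cx']],[0,c['fy'],c['cy']],[0,0,1.]])
    p=cv2.undistortPoints(np.array([[[u,v]]],float),K,np.array([c['k1'],0,0,0.]))[0,0]
    return (c['T']@np.array([p[0]*z,p[1]*z,z,1]))[:3]
def world2pix(c,P):
    K=np.array([[c['fx'],0,c['cx']],[0,c['fy'],c['cy']],[0,0,1.]])
    Ti=np.linalg.inv(c['T'])
    r,_=cv2.Rodrigues(Ti[:3,:3])
    return cv2.projectPoints(np.atleast_2d(P).astype(float),r,Ti[:3,3],K,np.array([c['k1'],0,0,0.]))[0][:,0]
def cloud(c,d):
    v,u=np.nonzero(d>0); z=d[v,u]
    K=np.array([[c['fx'],0,c['cx']],[0,c['fy'],c['cy']],[0,0,1.]])
    p=cv2.undistortPoints(np.stack([u,v],1).astype(float)[:,None],K,np.array([c['k1'],0,0,0.]))[:,0]
    X=np.stack([p[:,0]*z,p[:,1]*z,z],1)
    return X@c['T'][:3,:3].T+c['T'][:3,3],u,v
E
python3 - <<'E'
from cell import env, viewer, ticket, search_frame
import cv2,numpy as np
from h import *
for n in ["scene","side"]:
    d=np.load(f"pics/{n}0.npy");p=cv2.imread(f"pics/{n}0.png");c=viewer.get_calibration(n)
    for l in ["knob_grip","tab_a_pad","knob","stand","spout_lip","tray","ball_0_center","jar","beaker","bottle","brush","tripod","funnel"]:
        for r in search_frame(n,l)[:3]:
            u,v=r['centre']; print(n,l,round(r['p'],2),np.round([u,v]),np.round(pix2world(c,d,u,v)))
for n,(x,y,w,h) in dict(scene=(230,190,160,190),side=(290,190,140,160)).items():
    p=cv2.imread(f"pics/{n}0.png")[y:y+h,x:x+w]; cv2.imwrite(f"pics/{n}0z.png",cv2.resize(p,None,fx=3.1,fy=3.1,interpolation=cv2.INTER_CUBIC))
print(env.state()['t'])
E
```

```text
scene knob_grip 0.73 [346. 222.] [541.  23. 178.]
scene knob_grip 0.19 [305. 323.] [ 582. -137.    4.]
scene tab_a_pad 0.45 [356. 226.] [549.  46. 158.]
scene tab_a_pad 0.25 [289. 259.] [ 527. -126.  159.]
scene knob 0.78 [346. 223.] [542.  23. 176.]
scene knob 0.56 [288. 241.] [484. -93. 158.]
scene stand 0.73 [317. 263.] [509. -36.  67.]
scene stand 0.5 [389. 192.] [408. 325.  19.]
scene spout_lip 0.86 [275. 266.] [400. -79.   1.]
scene tray 0.93 [307. 325.] [ 591. -137.    4.]
scene ball_0_center 0.67 [179. 346.] [ 469. -385.   35.]
scene ball_0_center 0.62 [288. 261.] [ 526. -129.  155.]
scene ball_0_center 0.56 [278. 256.] [377. -52.   1.]
scene jar 0.67 [221. 313.] [ 491. -284.   80.]
scene beaker 0.9 [362. 306.] [642. -19.  18.]
scene bottle 0.56 [174. 398.] [ 617. -460.  115.]
scene bottle 0.35 [309. 325.] [ 593. -136.    5.]
scene bottle 0.25 [278. 268.] [ 507. -143.  128.]
scene brush 0.65 [385. 190.] [396. 322.  19.]
scene tripod 0.56 [459. 164.] [552. 424. 144.]
scene funnel 0.82 [176. 345.] [ 465. -389.   36.]
side knob_grip 0.64 [320. 257.] [ 470. -101.  158.]
side knob_grip 0.53 [323. 216.] [520.  20. 170.]
side tab_a_pad 0.44 [244. 203.] [390. 309.  21.]
side knob 0.78 [322. 212.] [523.  33. 171.]
side stand 0.85 [329. 266.] [516. -40.  57.]
side spout_lip 0.59 [333. 269.] [528. -44.  46.]
side spout_lip 0.51 [327. 266.] [511. -42.  63.]
side tray 0.66 [381. 302.] [ 616. -143.    1.]
side ball_0_center 0.75 [342. 263.] [ 512. -134.  157.]
side ball_0_center 0.22 [322. 210.] [521.  29. 181.]
side beaker 0.81 [382. 252.] [671. -19.  41.]
side bottle 0.8 [435. 396.] [ 571. -485.  105.]
side brush 0.62 [244. 200.] [393. 322.  21.]
side tripod 0.91 [280. 139.] [528. 410. 146.]
side funnel 0.67 [333. 272.] [ 493. -127.  130.]
side funnel 0.58 [354. 400.] [ 440. -401.   32.]
1.45
```

View pics/scene0z.png

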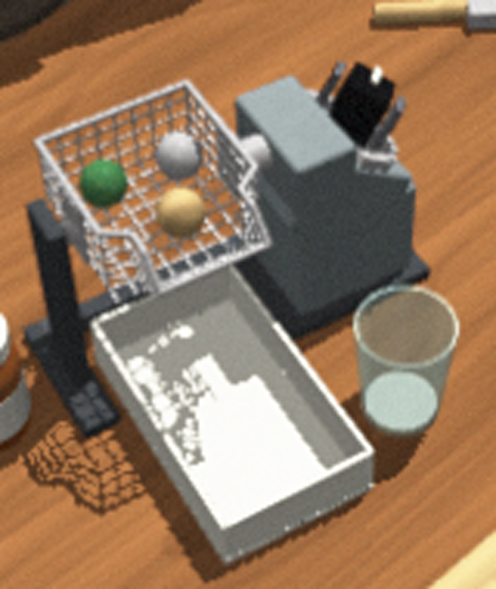

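View pics/side0z.png

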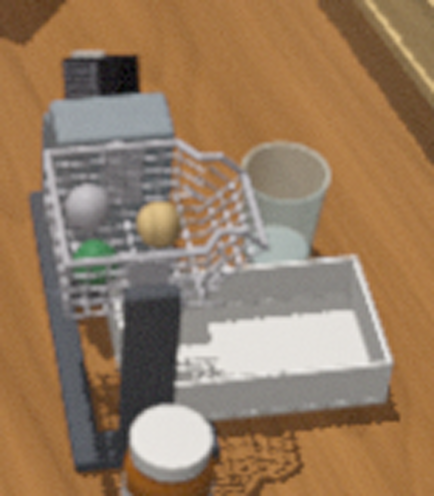

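Run:
```python
from cell import viewer
import numpy as np
from h import *
# gearbox sloping face fit: points near gearbox
for n in ["scene","side"]:
    d=np.load(f"pics/{n}0.npy");c=viewer.get_calibration(n)
    P,u,v=cloud(c,d)
    m=(abs(P[:,0]-540)<90)&(P[:,1]>-60)&(P[:,1]<110)&(P[:,2]>15)&(P[:,2]<230)
    Q=P[m]; print(n,len(Q),Q.min(0),Q.max(0))
    np.save(f"pics/{n}_Q.npy",np.c_[Q,u[m],v[m]])
    # heights map
    for y in range(-60,110,10):
        s=Q[(Q[:,1]>=y)&(Q[:,1]<y+10)]
        if len(s): print(y,len(s),np.round(np.percentile(s[:,2],[5,50,95])),np.round(np.percentile(s[:,0],[2,50,98])))
```

```text
scene 3565 [450.0336068  -59.89913178  15.00198138] [629.98320543  70.07248791 188.92561503]
-60 100 [ 61. 118. 164.] [451. 542. 628.]
-50 675 [ 27. 115. 166.] [508. 544. 626.]
-40 529 [ 24.  90. 168.] [473. 553. 629.]
-30 368 [ 32. 132. 168.] [474. 558. 630.]
-20 308 [ 31. 149. 168.] [476. 560. 563.]
-10 295 [ 29. 144. 168.] [479. 562. 565.]
0 247 [ 26. 123. 168.] [481. 564. 568.]
10 291 [ 29. 140. 178.] [498. 563. 570.]
20 272 [ 28. 135. 185.] [499. 555. 571.]
30 233 [ 30. 127. 181.] [492. 561. 573.]
40 172 [ 26. 108. 176.] [502. 570. 575.]
50 56 [ 90. 165. 172.] [501. 532. 572.]
60 18 [155. 162. 168.] [511. 526. 547.]
70 1 [157. 157. 157.] [528. 528. 528.]
side 1566 [451.26450032 -59.97887948  15.0143156 ] [628.69168842  68.91184224 191.94625797]
-60 78 [ 16. 112. 173.] [458. 547. 628.]
-50 262 [ 29. 125. 169.] [490. 535. 623.]
-40 366 [ 49. 137. 169.] [468. 496. 619.]
-30 126 [ 29. 167. 171.] [468. 500. 624.]
-20 126 [129. 167. 170.] [466. 512. 560.]
-10 119 [134. 167. 171.] [472. 506. 560.]
0 69 [164. 167. 172.] [469. 504. 537.]
10 113 [ 30. 167. 183.] [474. 522. 549.]
20 150 [156. 173. 187.] [479. 523. 552.]
30 74 [ 19. 171. 182.] [478. 501. 553.]
40 36 [ 81. 173. 178.] [479. 507. 533.]
50 38 [ 20.  85. 173.] [480. 484. 523.]
60 9 [ 18. 166. 169.] [478. 511. 517.]
```

```bash
python3 -m inch '{"hand":[1,1,1,1,1,1,1],"delta_pos":[[0,-4,0],[0,-4,0],[0,-4,0],[0,-4,0],[0,-4,0],[0,-4,0],[0,-4,0]],"turn":[0,0,0,0,0,0,0]}'; python3 -c "
from cell import env
s=env.state();print(s['joints'],s['eef_pos'],s['tcp_rot'])"
```

```text
t: 2.15
eef_pos: [89.4, 331.6, 292.2]
tcp_rot: [3.141, 0.0, 2.878]
ft_force: [0.2, -0.5, 0.4]
opening: 1.002
[ 1.11428369e+00  8.11887552e-02  2.18032795e+00 -7.52150041e-06
  8.79610834e-01 -1.92825377e-01] [ 89.4123904  331.55216994 292.23511266] [3.14113727e+00 9.48220892e-05 2.87791016e+00]
```

```bash
python3 -m inch '{"hand":[1,1,1,1],"delta_pos":[[0,-4,0],[0,-4,0],[0,-4,0],[0,-4,0]],"turn":[0,0,0,0]}'; python3 -c "
from cell import env
s=env.state();print(s['joints'],s['eef_pos'],s['tcp_rot'])"
```

```text
t: 2.55
eef_pos: [47.5, 177.2, 292.0]
tcp_rot: [3.141, 0.0, 2.879]
ft_force: [0.5, 0.0, 1.1]
opening: 0.997
[ 9.41720241e-01 -2.24103147e-01  2.44320071e+00 -7.48013213e-05
  9.22290322e-01 -3.66125866e-01] [ 47.47078141 177.2132914  292.02946579] [3.14142280e+00 1.28981263e-04 2.87868760e+00]
```

```bash
cat >> h.py <<'E'
from scipy.spatial.transform import Rotation as R
def rot(s): return R.from_euler('xyz',s['tcp_rot'])
def totool(s,dw): return rot(s).inv().apply(dw)/10
E
python3 -m inch '{"hand":[1,1,1,1,1,1,1],"delta_pos":[[-4,1.1,-3],[-4,1.1,-3],[-4,1.1,-3],[-4,1.1,-3],[-4,1.1,-3],[-4,1.1,-3],[-4,1.1,-3]],"turn":[0,0,0,0,0,0,0]}'
python3 - <<'E'
from cell import env
s=env.state();print(s['joints'],s['eef_pos'],s['tcp_rot'])
# fit kinematics
import numpy as np
from scipy.optimize import least_squares
D=[([1.20143491e+00,4.91588435e-01,1.55947145e+00,0,1.09165967e+00],[162.86520554,603.24494877,291.63617533]),
([ 1.11428369e+00,8.11887552e-02,2.18032795e+00,0,8.79610834e-01],[89.4123904,331.55216994,292.23511266]),
([ 9.41720241e-01,-2.24103147e-01,2.44320071e+00,0,9.22290322e-01],[47.47078141,177.2132914,292.02946579]),
(s['joints'][:5],s['eef_pos'])]
def f(p):
    a0,a,b,c,z0=p; o=[]
    for q,x in D:
        r=np.sqrt(x[0]**2+x[1]**2-65.9**2); S=q[1]+q[2]
        o+=[a0+a*np.sin(q[1])+b*np.sin(S)+c*np.cos(S)-r, z0+a*np.cos(q[1])+b*np.cos(S)-c*np.sin(S)-x[2]]
    return o
r=least_squares(f,[0,500,450,0,100]);print(r.x,np.round(r.fun,1))
E
```

```text
t: 3.25
eef_pos: [330.0, 179.8, 496.3]
tcp_rot: [3.141, 0.001, 2.877]
ft_force: [0.9, 0.4, -0.9]
opening: 0.998
[ 3.22438743e-01 -5.64178311e-02  1.74734165e+00  1.14109674e-04
  1.44983044e+00 -9.83859335e-01] [329.99298986 179.75390734 496.25729887] [3.14103401e+00 6.35337782e-04 2.87708051e+00]
[7.23816709e-02 5.86363584e+02 4.11064875e+02 4.32754550e+01
 3.03507673e+00] [ 0.1  0.  -0.1 -0.   0.1 -0.  -0.  -0. ]
```

```bash
cat >> h.py <<'E'
def plan(s,segs):
    """segs: list of (n, world delta total mm, total turn); prints rows"""
    Rm=rot(s); P=[];T=[]
    for n,dw,t in segs:
        for i in range(n):
            P.append([round(float(a),1) for a in Rm.inv().apply(np.array(dw)/n/10)]); T.append(round(t/n,3))
            Rm=Rm*R.from_euler('z',t/n)
    import json
    print(json.dumps({"hand":[1]*len(P),"delta_pos":P,"turn":T}))
E
python3 - <<'E'
from cell import env
from h import *
s=env.state()
plan(s,[(6,(50,-230,0),.84),(7,(-180,-270,0),.69),(7,(-280,-50,0),0)])
E
```

```text
{"hand": [1, 1, 1, 1, 1, 1, 1, 1, 1, 1, 1, 1, 1, 1, 1, 1, 1, 1, 1, 1], "delta_pos": [[-1.8, -3.5, -0.0], [-2.3, -3.2, -0.0], [-2.7, -2.8, -0.0], [-3.1, -2.4, -0.0], [-3.4, -2.0, -0.0], [-3.6, -1.5, -0.0], [-2.3, -4.0, -0.0], [-2.7, -3.8, -0.0], [-3.0, -3.5, -0.0], [-3.4, -3.2, -0.0], [-3.7, -2.8, -0.0], [-3.9, -2.5, -0.0], [-4.1, -2.1, -0.0], [-1.6, -3.7, -0.0], [-1.6, -3.7, -0.0], [-1.6, -3.7, -0.0], [-1.6, -3.7, -0.0], [-1.6, -3.7, -0.0], [-1.6, -3.7, -0.0], [-1.6, -3.7, -0.0]], "turn": [0.14, 0.14, 0.14, 0.14, 0.14, 0.14, 0.099, 0.099, 0.099, 0.099, 0.099, 0.099, 0.099, 0.0, 0.0, 0.0, 0.0, 0.0, 0.0, 0.0]}
```

```bash
python3 -m inch '{"hand":[1,1,1,1,1,1,1,1,1,1,1,1,1,1,1,1,1,1,1,1],"delta_pos":[[-1.8,-3.5,0],[-2.3,-3.2,0],[-2.7,-2.8,0],[-3.1,-2.4,0],[-3.4,-2,0],[-3.6,-1.5,0],[-2.3,-4,0],[-2.7,-3.8,0],[-3,-3.5,0],[-3.4,-3.2,0],[-3.7,-2.8,0],[-3.9,-2.5,0],[-4.1,-2.1,0],[-1.6,-3.7,0],[-1.6,-3.7,0],[-1.6,-3.7,0],[-1.6,-3.7,0],[-1.6,-3.7,0],[-1.6,-3.7,0],[-1.6,-3.7,0]],"turn":[0.14,0.14,0.14,0.14,0.14,0.14,0.1,0.1,0.1,0.1,0.1,0.1,0.1,0,0,0,0,0,0,0]}'; python3 -c "
from cell import env
s=env.state();print(s['joints'],s['eef_pos'],s['tcp_rot'])"
```

```text
t: 5.25
eef_pos: [-81.0, -367.5, 495.1]
tcp_rot: [-3.142, 0.001, 1.337]
ft_force: [0.4, -1.9, -0.4]
opening: 0.999
[-1.96368579e+00 -5.49963593e-02  1.74900510e+00  5.75991031e-05
  1.44677096e+00 -1.73035793e+00] [ -80.95623583 -367.49533858  495.06134532] [-3.14151992e+00  8.11707157e-04  1.33746139e+00]
```

Now push up past the reach limit and see how the orientation behaves.

```bash
python3 -m inch '{"hand":[1,1,1,1,1,1,1,1,1,1],"delta_pos":[[0,0,-5],[0,0,-5],[0,0,-5],[0,0,-5],[0,0,-5],[0,0,-5],[0,0,-5],[0,0,-5],[0,0,-5],[0,0,-5]],"turn":[0,0,0,0,0,0,0,0,0,0]}'; python3 -c "
from cell import env
s=env.state();print(s['joints'],s['eef_pos'],s['tcp_rot'])"
```

```text
t: 6.25
eef_pos: [-80.0, -366.8, 924.5]
tcp_rot: [3.141, 0.005, 1.338]
ft_force: [0.1, -0.6, 0.8]
opening: 1.003
[-1.96252026e+00  2.81258965e-01  1.35665501e-01  2.20032937e-03
  2.72014719e+00 -1.72750084e+00] [ -80.03539027 -366.82617495  924.51863534] [3.14141825 0.00460554 1.33778634]
```

```bash
python3 -m inch '{"hand":[1,1,1,1,1],"delta_pos":[[0,0,-5],[0,0,-5],[0,0,-5],[0,0,-5],[0,0,-5]],"turn":[0,0,0,0,0]}'; python3 -c "
from cell import env
s=env.state();print(s['joints'],s['eef_pos'],s['tcp_rot'])"
```

```text
t: 6.75
eef_pos: [-63.8, -267.2, 960.8]
tcp_rot: [3.115, -0.049, 1.338]
ft_force: [-0.7, 0.5, -0.4]
opening: 1.003
[-2.05695719  0.21797574  0.0482499   0.06233505  2.92913251 -1.76300397] [ -63.80768784 -267.2452206   960.83184365] [ 3.1153002  -0.0491487   1.33807049]
```

```bash
python3 -m inch '{"hand":[1,1,1],"delta_pos":[[0,0,0],[0,0,4],[0,0,4]],"turn":[0,0,0]}'; python3 -c "
from cell import env
s=env.state();print(s['joints'],s['eef_pos'],s['tcp_rot'])"
```

```text
t: 7.05
eef_pos: [-64.1, -270.6, 925.0]
tcp_rot: [3.113, -0.049, 1.337]
ft_force: [-0.5, -1.4, 2.3]
opening: 0.998
[-2.05419079  0.06919171  0.44414532  0.03624417  2.6826222  -1.78779874] [ -64.07762142 -270.56332538  925.00530172] [ 3.11253866 -0.04897123  1.33717327]
```

Run:
```python
from cell import env
from h import *
s=env.state()
print(rot(s).as_matrix().round(3))
plan(s,[(13,(-125,-540,-425),0)])
```

```text
[[ 0.231  0.972  0.04 ]
 [ 0.972 -0.233  0.041]
 [ 0.049  0.029 -0.998]]
{"hand": [1, 1, 1, 1, 1, 1, 1, 1, 1, 1, 1, 1, 1], "delta_pos": [[-4.4, -0.1, 3.1], [-4.4, -0.1, 3.1], [-4.4, -0.1, 3.1], [-4.4, -0.1, 3.1], [-4.4, -0.1, 3.1], [-4.4, -0.1, 3.1], [-4.4, -0.1, 3.1], [-4.4, -0.1, 3.1], [-4.4, -0.1, 3.1], [-4.4, -0.1, 3.1], [-4.4, -0.1, 3.1], [-4.4, -0.1, 3.1], [-4.4, -0.1, 3.1]], "turn": [0.0, 0.0, 0.0, 0.0, 0.0, 0.0, 0.0, 0.0, 0.0, 0.0, 0.0, 0.0, 0.0]}
```

```bash
python3 -m inch '{"hand":[1,1,1,1,1,1,1,1,1,1,1,1,1],"delta_pos":[[-4.2,0,3.3],[-4.2,0,3.3],[-4.2,0,3.3],[-4.2,0,3.3],[-4.2,0,3.3],[-4.2,0,3.3],[-4.2,0,3.3],[-4.2,0,3.3],[-4.2,0,3.3],[-4.2,0,3.3],[-4.2,0,3.3],[-4.2,0,3.3],[-4.2,0,3.3]],"turn":[0,0,0,0,0,0,0,0,0,0,0,0,0]}'; python3 -c "
from cell import env
s=env.state();print(s['joints'],s['eef_pos'],s['tcp_rot'])"
```

```text
t: 8.35
eef_pos: [-165.8, -751.3, 497.6]
tcp_rot: [3.112, -0.051, 1.338]
ft_force: [-0.4, -0.8, 0.3]
opening: 0.999
[-1.8801716   0.67047132  0.71080495  0.02606932  1.81317031 -1.6405652 ] [-165.79485417 -751.28635297  497.64197384] [ 3.11233603 -0.05085822  1.3375223 ]
```

Now push outward against the reach limit.

```bash
python3 -m inch '{"hand":[1,1,1,1,1,1],"delta_pos":[[-5,0,0],[-5,0,0],[-5,0,0],[-5,0,0],[-5,0,0],[-5,0,0]],"turn":[0,0,0,0,0,0]}'; python3 -c "
from cell import env
s=env.state();print(s['joints'],s['eef_pos'],s['tcp_rot'])
from h import *
print(rot(s).as_matrix()[:,2])"
```

```text
t: 8.95
eef_pos: [-199.0, -884.1, 434.5]
tcp_rot: [3.11, 0.026, 1.335]
ft_force: [0.2, 0.3, 0.7]
opening: 0.997
[-1.87216338  1.05898276  0.04996038  0.03679736  2.00860619 -1.6205795 ] [-199.03194724 -884.13667967  434.54799537] [3.10989204 0.02590965 1.33480434]
[ 0.02476266 -0.03258664 -0.99916211]
```

```bash
python3 -m inch '{"hand":[1,1,1,1,1,1],"delta_pos":[[-5,0,-2.5],[-5,0,-2.5],[-5,0,-2.5],[-5,0,-2.5],[-5,0,-2.5],[-5,0,-2.5]],"turn":[0,0,0,0,0,0]}'; python3 -c "
from cell import env
s=env.state();print(s['joints'],s['eef_pos'],s['tcp_rot'])
from h import *
print(rot(s).as_matrix()[:,2])"
```

```text
t: 9.55
eef_pos: [-208.0, -894.5, 482.1]
tcp_rot: [3.106, 0.204, 1.329]
ft_force: [-0.1, 0.3, 0.4]
opening: 1.001
[-1.88145524  1.01061915  0.04824499  0.05150385  1.8812053  -1.62241437] [-207.98211891 -894.54375955  482.12636681] [3.10637972 0.20397513 1.32884529]
[-0.01432342 -0.20497671 -0.97866204]
```

```bash
python3 -m inch '{"hand":[1,1,1,1,1,1,1],"delta_pos":[[-5,0,-1.2],[-5,0,-1.2],[-5,0,-1],[-5,0,-0.8],[-5,0,-0.6],[-5,0,-0.4],[-5,0,-0.2]],"turn":[0,0,0,0,0,0,0]}'; python3 -c "
from cell import env
s=env.state();print(s['joints'],s['eef_pos'],s['tcp_rot'])
from h import *
print(rot(s).as_matrix()[:,2])"
python3 - <<'E'
import numpy as np
from h import *
# stand heading: use gearbox vertical +y side face (stand +y side) and top plane from scene depth
Q=np.load('pics/scene_Q.npy')
top=Q[(abs(Q[:,2]-167)<4)&(Q[:,1]<15)]
print(len(top),top[:,:3].mean(0))
r=cv2.minAreaRect(top[:,:2].astype(np.float32)); print(r, cv2.boxPoints(r))
f=Q[(Q[:,2]>40)&(Q[:,2]<140)&(Q[:,0]>540)&(Q[:,0]<590)&(Q[:,1]>-45)&(Q[:,1]<45)]
# ransac line fit x = m*y+b
l=cv2.fitLine(f[:,:2].astype(np.float32),cv2.DIST_HUBER,0,0.01,0.01).ravel();print(len(f),l,np.degrees(np.arctan2(l[1],l[0])))
E
```

```text
t: 10.25
eef_pos: [-222.0, -935.2, 484.7]
tcp_rot: [3.101, 0.408, 1.321]
ft_force: [-0.7, 0.6, 0.3]
opening: 1.002
[-1.8859313   1.02119997  0.04849198  0.06666626  1.66652796 -1.62423021] [-222.01329306 -935.20617245  484.70699778] [3.10097129 0.40836019 1.32069966]
[-0.05885469 -0.3944839  -0.91701613]
704 [518.66112438 -18.34393988 166.4915853 ]
((515.264892578125, -22.141281127929688), (74.07750701904297, 94.03832244873047), 88.77435302734375) [[467.46423  -58.165825]
 [561.4811   -60.1773  ]
 [563.06555   13.883263]
 [469.0487    15.894737]]
1065 [ 1.9320211e-01  9.8115897e-01  5.6349689e+02 -2.3392193e+00] 78.86028
```

```bash
python3 -m inch '{"hand":[1,1,1,1,1,1,1],"delta_pos":[[-5,0,0],[-5,0,0],[-5,0,0.2],[-5,0,0.4],[-5,0,0.6],[-5,0,0.8],[-5,0,0.8]],"turn":[0,0,0,0,0,0,0]}'; python3 -c "
from cell import env
s=env.state();print(s['joints'],s['eef_pos'],s['tcp_rot'])
from h import *
z=rot(s).as_matrix()[:,2];print(z,np.degrees(np.arccos(-z[2])),np.degrees(np.arctan2(z[1],z[0])))"
python3 - <<'E'
import numpy as np
from h import *
from cell import viewer
rng=np.random.default_rng(0)
def ransac(X,th,it=2000,nrm=None):
    best=None
    for _ in range(it):
        a=X[rng.choice(len(X),3,False)]; n=np.cross(a[1]-a[0],a[2]-a[0]); k=np.linalg.norm(n)
        if k<200: continue
        n/=k
        if nrm is not None and abs(n@nrm)<.95: continue
        m=abs((X-a[0])@n)<th
        if best is None or m.sum()>best.sum(): best=m
    Y=X[best]; c=Y.mean(0); n=np.linalg.svd(Y-c)[2][2]; return n,c,best.sum()
Q=np.load('pics/scene_Q.npy')[:,:3]
f=Q[(Q[:,2]>35)&(Q[:,2]<150)&(Q[:,0]>530)&(Q[:,0]<600)&(Q[:,1]>-45)&(Q[:,1]<60)]
n,c,k=ransac(f,2,nrm=np.array([.98,-.2,0])); print('side face',n,c,k,np.degrees(np.arctan2(n[1],n[0])))
for nm in ['scene','side']:
    Q=np.load(f'pics/{nm}_Q.npy')[:,:3]
    t=Q[(abs(Q[:,2]-167)<6)]
    # +y limit (ridge) and extents per heading
    n,c,k=ransac(Q[(Q[:,1]<12)&(Q[:,2]>140)],2,nrm=np.array([0,0,1.])); print(nm,'top',n,c,k)
E
```

```text
t: 10.95
eef_pos: [-235.4, -978.6, 484.3]
tcp_rot: [3.094, 0.615, 1.31]
ft_force: [-1.0, -0.0, 0.8]
opening: 1.0
[-1.88793434  1.04382042  0.04871001  0.08109854  1.43702254 -1.62786288] [-235.42368637 -978.61710265  484.26873469] [3.09374225 0.61543807 1.31009963]
[-0.10241919 -0.56949957 -0.81558602] 35.35465270378525 -100.1951320346682
side face [-9.81307293e-01  1.92446707e-01 -5.10790218e-04] [563.70130144  -1.96537618  89.91341332] 1012 168.90439275001563
scene top [0.00354157 0.00389225 0.99998615] [517.50567978 -17.94712843 166.70163806] 561
side top [ 0.00779559 -0.01185713  0.99989931] [513.67083115 -19.33531231 167.2629363 ] 362
```

Run:
```python
import numpy as np
from h import *
sy=np.array([.9813,-.1924,0]); sx=np.array([-.1924,-.9813,0]); ez=np.array([0,0,1.])
a=np.radians(35); ax=-sx*np.sin(a)+ez*np.cos(a)   # knob axis
up=sx*np.cos(a)+ez*np.sin(a)      # uphill in slope
np.set_printoptions(suppress=True,precision=1)
for nm in ['scene','side']:
    Q=np.load(f'pics/{nm}_Q.npy')[:,:3]
    S=np.c_[Q@sx,Q@sy,Q[:,2]]
    t=S[(abs(S[:,2]-167)<3)&(abs(S[:,1]-508)<44)]
    print(nm,'top sx',np.percentile(t[:,0],[1,5,50,95,99]),'sy',np.percentile(t[:,1],[1,5,95,99]))
    F=np.c_[Q@up,Q@sy,Q@ax]
    m=(abs(F[:,1]-508)<60)&(S[:,0]<t[:,0].min()+0)
    h,e=np.histogram(F[m][:,2],bins=np.arange(60,230,4)); print(list(zip(e.astype(int),h)))
    np.save(f'pics/{nm}_F.npy',np.c_[F,Q])
```

```text
scene top sx [-157.7 -137.9  -84.6  -59.7  -57.6] sy [466.3 471.6 547.9 551.1]
[(np.int64(60), np.int64(0)), (np.int64(64), np.int64(0)), (np.int64(68), np.int64(0)), (np.int64(72), np.int64(0)), (np.int64(76), np.int64(0)), (np.int64(80), np.int64(0)), (np.int64(84), np.int64(0)), (np.int64(88), np.int64(0)), (np.int64(92), np.int64(0)), (np.int64(96), np.int64(0)), (np.int64(100), np.int64(0)), (np.int64(104), np.int64(0)), (np.int64(108), np.int64(0)), (np.int64(112), np.int64(0)), (np.int64(116), np.int64(0)), (np.int64(120), np.int64(0)), (np.int64(124), np.int64(0)), (np.int64(128), np.int64(0)), (np.int64(132), np.int64(0)), (np.int64(136), np.int64(0)), (np.int64(140), np.int64(0)), (np.int64(144), np.int64(0)), (np.int64(148), np.int64(0)), (np.int64(152), np.int64(0)), (np.int64(156), np.int64(0)), (np.int64(160), np.int64(0)), (np.int64(164), np.int64(0)), (np.int64(168), np.int64(0)), (np.int64(172), np.int64(0)), (np.int64(176), np.int64(0)), (np.int64(180), np.int64(0)), (np.int64(184), np.int64(0)), (np.int64(188), np.int64(0)), (np.int64(192), np.int64(0)), (np.int64(
[... 858 characters left out ...]
int64(0)), (np.int64(136), np.int64(0)), (np.int64(140), np.int64(0)), (np.int64(144), np.int64(0)), (np.int64(148), np.int64(0)), (np.int64(152), np.int64(0)), (np.int64(156), np.int64(0)), (np.int64(160), np.int64(0)), (np.int64(164), np.int64(0)), (np.int64(168), np.int64(0)), (np.int64(172), np.int64(0)), (np.int64(176), np.int64(0)), (np.int64(180), np.int64(0)), (np.int64(184), np.int64(0)), (np.int64(188), np.int64(0)), (np.int64(192), np.int64(0)), (np.int64(196), np.int64(0)), (np.int64(200), np.int64(0)), (np.int64(204), np.int64(0)), (np.int64(208), np.int64(0)), (np.int64(212), np.int64(0)), (np.int64(216), np.int64(0)), (np.int64(220), np.int64(0)), (np.int64(224), np.int64(0))]
```

Run:
```python
import numpy as np
np.set_printoptions(suppress=True,precision=1)
O=np.array([520.4,11.1,0]); sx=np.array([-.1924,-.9813,0]); sy=np.array([.9813,-.1924,0])
for nm in ['scene','side']:
    Q=np.load(f'pics/{nm}_Q.npy')[:,:3]-O
    S=np.c_[Q@sx,Q@sy,Q[:,2]]
    m=(abs(S[:,1])<48)&(S[:,0]<56)&(S[:,0]>-80)&(S[:,2]>100)
    S=S[m]
    for x in range(-70,56,6):
        s=S[(S[:,0]>=x)&(S[:,0]<x+6)&(abs(S[:,1])<43)]
        if len(s): print(nm,x,len(s),np.percentile(s[:,2],[5,50,95]),np.percentile(s[:,1],[5,50,95]))
    k=S[S[:,2]>172]; print(k.mean(0),k.min(0),k.max(0))
```

```text
scene -64 1 [156.7 156.7 156.7] [-4.2 -4.2 -4.2]
scene -58 11 [154.5 158.5 164.2] [-11.8   6.4  16.3]
scene -52 23 [117.3 162.8 169.8] [-14.9   1.7  17.1]
scene -46 48 [110.4 162.1 171.2] [-21.3  14.2  36.9]
scene -40 56 [117.1 163.6 175.4] [-16.9  17.6  37.2]
scene -34 63 [125.7 154.5 178.2] [-22.6  25.5  38.4]
scene -28 83 [125.6 157.9 181.1] [-23.1  24.2  41.8]
scene -22 88 [128.9 168.8 185.1] [-32.5  19.8  41.1]
scene -16 101 [131.4 167.9 186.2] [-19.3  16.7  40.9]
scene -10 84 [137.9 164.7 181.3] [-14.3  14.8  41.7]
scene -4 62 [144.5 164.8 176. ] [-10.1  11.9  41.7]
scene 2 42 [142.7 166.1 167.7] [-36.4   0.6  42.4]
scene 8 67 [165.  166.9 169. ] [-35.1   1.   40.2]
scene 14 84 [164.6 166.5 169. ] [-36.1   6.8  40.7]
scene 20 78 [161.8 166.5 168.4] [-37.6   2.2  42.3]
scene 26 82 [153.6 166.4 168.8] [-37.9   4.4  42.4]
scene 32 84 [164.5 167.  168.5] [-38.    5.5  42.1]
scene 38 72 [164.8 166.9 168.8] [-36.4   4.1  42.3]
scene 44 87 [163.4 166.6 168.4] [-36.8   3.9  42. ]
scene 50 279 [119.1 150.9 166.6] [-35.6  14.5  42.1]
[-19.5   7.  178.5] [-42.9 -26.2 172.1] [  0.4  30.1 1
[... 288 characters left out ...]
 184.7] [-37.   -0.3  27.3]
side -16 90 [155.3 173.1 187.2] [-25.7   1.   26.4]
side -10 70 [159.8 171.7 186.1] [-23.7  -8.3  18.7]
side -4 40 [163.  170.4 180.3] [-15.6  -1.7  11.8]
side 2 36 [164.  166.8 171.4] [-38.3   4.6  39.7]
side 8 51 [165.2 167.7 170.2] [-39.6  -2.6  36.5]
side 14 61 [164.1 167.8 171.7] [-36.6   4.1  37.6]
side 20 67 [164.6 167.6 170.2] [-36.9  -6.6  36.3]
side 26 58 [164.4 167.6 170.8] [-41.1   0.7  37.8]
side 32 59 [164.4 167.8 171.3] [-39.2  -5.9  39. ]
side 38 61 [164.9 167.3 170.5] [-37.4   2.6  40.4]
side 44 91 [130.3 166.9 170.6] [-37.4  -0.3  39.4]
side 50 251 [112.7 146.9 168.3] [-39.2  -6.6  40. ]
[-14.4  -1.1 178.6] [-41.7 -36.4 172.1] [ 45.6  40.4 191.9]
```

```bash
cat >> h.py <<'E'
from scipy.optimize import least_squares
LO=np.array([-3.1,-.84,.05,-1.13,.06,-2.69]);HI=np.array([3.1,2.19,2.79,4.28,2.93,2.69])
KP=dict(a=586.36,b=411.06,c=43.28,zs=303.,L=300.,d=65.9)
def fk(q,K=KP):
    R0=R.from_euler('z',q[0]);S=q[1]+q[2]
    p=np.array([K['a']*np.sin(q[1])+K['b']*np.sin(S)+K['c']*np.cos(S),K['d'],K['zs']+K['a']*np.cos(q[1])+K['b']*np.cos(S)-K['c']*np.sin(S)])
    Rw=R0*R.from_euler('y',S)*R.from_euler('z',q[3])*R.from_euler('y',q[4])*R.from_euler('z',q[5])
    return R0.apply(p)+Rw.apply([0,0,K['L']]),Rw
def ik(p,Rt,q0):
    f=lambda q:np.r_[(fk(q)[0]-p)/100,(fk(q)[1].inv()*Rt*OFF).as_rotvec()]
    r=least_squares(f,np.clip(q0,LO+1e-6,HI-1e-6),bounds=(LO,HI)); return r.x,np.abs(r.fun).max()
OFF=R.identity()
E
python3 - <<'E'
from cell import env
from h import *
s=env.state(); q=s['joints']
p,Rw=fk(q); print(p,s['eef_pos']); print((Rw.inv()*rot(s)).as_rotvec())
print(Rw.as_matrix()[:,2], rot(s).as_matrix()[:,2])
for dz in (200,250,270,330,350):
    K=dict(KP,L=dz,zs=3+dz); print(dz,fk(q,K)[0])
E
```

```text
[ -246.17672551 -1038.60055223   503.98008849] [-235.42368637 -978.61710265  484.26873469]
[-1.84972160e-16 -2.46629547e-16  1.57079633e+00]
[-0.10241919 -0.56949957 -0.81558602] [-0.10241919 -0.56949957 -0.81558602]
200 [-235.93480613 -981.65059561  485.5386903 ]
250 [ -241.05576582 -1010.12557392   494.7593894 ]
270 [ -243.1041497  -1021.51556525   498.44766904]
330 [ -249.24930133 -1055.68553922   509.51250795]
350 [ -251.2976852  -1067.07553054   513.20078759]
```

```bash
sed -i "s/zs=303.,L=300./zs=197.7,L=194.7/; s/^OFF=.*/OFF=R.from_euler('z',-np.pi\/2)/" h.py
python3 - <<'E'
from cell import env,viewer
from h import *
np.set_printoptions(suppress=True,precision=3)
s=env.state(); q=s['joints']; Rt=rot(s)
print(fk(q)[0],s['eef_pos'],ik(s['eef_pos'],Rt,q))
z=Rt.as_matrix()[:,2]
kg=np.array([525.7,38.4,159.4])
way=[s['eef_pos'],(-100,-800,500),(150,-650,500),(350,-450,500),(500,-200,500),(560,50,480),kg-z*210,kg-z*59]
for i in range(len(way)-1):
    A,B=np.array(way[i],float),np.array(way[i+1],float)
    for t in np.linspace(0,1,8)[1:]:
        q,e=ik(A+t*(B-A),Rt,q)
    print(B,q,e)
for tt in np.arange(0,2*np.pi/2+1.0,.3):
    q,e=ik(kg-z*59,Rt*R.from_euler('z',tt),q); print(tt,q,e)
print('tool y',Rt.as_matrix()[:,1])
d=np.load('pics/scene0.npy');c=viewer.get_calibration('scene')
for u,v in [(110,455),(40,400),(20,360),(60,330),(15,300)]: print(pix2world(c,d,u,v))
E
```

```text
[-235.392 -978.632  484.561] [-235.424 -978.617  484.269] (array([-1.888,  1.043,  0.052,  0.081,  1.435, -1.628]), np.float64(4.004388266508756e-07))
[-100. -800.  500.] [-1.782  0.499  1.097  0.024  0.929 -1.544] 1.691776586847341e-11
[ 150. -650.  500.] [-1.382  0.278  1.439 -0.277  0.859 -1.016] 6.275463295801713e-14
[ 350. -450.  500.] [-0.874  0.173  1.579 -0.543  1.034 -0.43 ] 3.9335645851679146e-13
[ 500. -200.  500.] [-0.295  0.216  1.524 -0.627  1.366  0.071] 3.079343834593554e-14
[560.  50. 480.] [ 0.161  0.348  1.388 -0.578  1.627  0.439] 4.847660466186155e-15
[547.208 157.995 330.673] [ 0.338  0.493  1.548 -0.532  1.455  0.742] 5.826977768149019e-10
[531.743  72.    207.52 ] [ 0.206  0.576  1.787 -0.635  1.128  0.834] 1.4327093685489443e-15
0.0 [ 0.206  0.576  1.787 -0.635  1.128  0.834] 1.39345705708185e-15
0.3 [ 0.206  0.576  1.787 -0.635  1.128  1.134] 1.0918108939195233e-11
0.6 [ 0.206  0.576  1.787 -0.635  1.128  1.434] 6.691995086781506e-11
0.8999999999999999 [ 0.206  0.576  1.787 -0.635  1.128  1.734] 1.1948889655499784e-09
1.2 [ 0.206  0.576  1.787 -0.635  1.128 
[... 160 characters left out ...]
34] 8.065740297880097e-10
2.1 [ 0.17   0.566  1.766 -0.515  1.127  2.69 ] 0.14613160623527344
2.4 [ 0.118  0.543  1.767 -0.365  1.075  2.69 ] 0.3173296301698832
2.6999999999999997 [ 0.052  0.503  1.811 -0.181  0.939  2.69 ] 0.4356521926582907
3.0 [-0.029  0.446  1.938  0.106  0.633  2.69 ] 0.6379171499086946
3.3 [-0.016  0.42   2.143  0.637  0.06   2.69 ] 0.7791141905199235
3.5999999999999996 [-0.021  0.421  2.148  0.935  0.06   2.69 ] 0.8790807466802556
3.9 [-0.024  0.421  2.154  1.236  0.06   2.69 ] 0.9002554627926976
tool y [ 0.972 -0.231  0.039]
[ 577.832 -605.583   14.376]
[ 614.307 -620.971  303.299]
[ 317.079 -661.515   79.146]
[ 265.282 -568.093   42.21 ]
[ 209.355 -613.107  130.395]
```

Run:
```python
from cell import env,viewer
from h import *
d=np.load('pics/side0.npy');c=viewer.get_calibration('side')
for u,v in [(558,275),(530,350),(632,340),(590,400),(490,450)]: print(u,v,pix2world(c,d,u,v).round())
s=env.state()
plan(s,[(5,(135,179,16),0),(7,(250,200,0),0),(6,(180,220,0),-.9)])
```

```text
558 275 [ 600. -622.  563.]
530 350 [ 603. -625.  409.]
632 340 [ 637. -733.  546.]
590 400 [ 630. -729.  414.]
490 450 [ 658. -587.   14.]
{"hand": [1, 1, 1, 1, 1, 1, 1, 1, 1, 1, 1, 1, 1, 1, 1, 1, 1, 1], "delta_pos": [[3.2, 1.8, -2.6], [3.2, 1.8, -2.6], [3.2, 1.8, -2.6], [3.2, 1.8, -2.6], [3.2, 1.8, -2.6], [3.0, 2.8, -2.0], [3.0, 2.8, -2.0], [3.0, 2.8, -2.0], [3.0, 2.8, -2.0], [3.0, 2.8, -2.0], [3.0, 2.8, -2.0], [3.0, 2.8, -2.0], [3.5, 2.1, -2.4], [3.2, 2.6, -2.4], [2.8, 3.0, -2.4], [2.3, 3.4, -2.4], [1.7, 3.7, -2.4], [1.2, 3.9, -2.4]], "turn": [0.0, 0.0, 0.0, 0.0, 0.0, 0.0, 0.0, 0.0, 0.0, 0.0, 0.0, 0.0, -0.15, -0.15, -0.15, -0.15, -0.15, -0.15]}
```

```bash
python3 -m inch '{"hand":[1,1,1,1,1,1,1,1,1,1,1,1,1,1,1,1,1,1],"delta_pos":[[3.2,1.8,-2.6],[3.2,1.8,-2.6],[3.2,1.8,-2.6],[3.2,1.8,-2.6],[3.2,1.8,-2.6],[3,2.8,-2],[3,2.8,-2],[3,2.8,-2],[3,2.8,-2],[3,2.8,-2],[3,2.8,-2],[3,2.8,-2],[3.5,2.1,-2.4],[3.2,2.6,-2.4],[2.8,3,-2.4],[2.3,3.4,-2.4],[1.7,3.7,-2.4],[1.2,3.9,-2.4]],"turn":[0,0,0,0,0,0,0,0,0,0,0,0,-0.15,-0.15,-0.15,-0.15,-0.15,-0.15]}'
python3 - <<'E'
from cell import env
from h import *
s=env.state()
print(s['joints'],s['eef_pos'],rot(s).as_matrix()[:,2])
kg=np.array([525.7,38.4,159.4]); z=rot(s).as_matrix()[:,2]; V=kg-z*225
p=s['eef_pos']; a=np.array([540,-60,500])
plan(s,[(8,a-p,-1.12),(8,V-a,-1.12)])
E
```

```text
t: 12.75
eef_pos: [302.0, -417.9, 504.4]
tcp_rot: [-2.657, 0.399, 2.331]
ft_force: [-0.1, -1.4, -0.3]
opening: 0.998
[-0.91123176  0.07532076  1.6831714  -0.5318284   1.00768402 -1.36877081] [ 302.04471153 -417.93143264  504.3564563 ] [-0.10083844 -0.5697424  -0.8156134 ]
{"hand": [1, 1, 1, 1, 1, 1, 1, 1, 1, 1, 1, 1, 1, 1, 1, 1], "delta_pos": [[1.1, 4.4, -2.8], [0.5, 4.6, -2.8], [-0.1, 4.6, -2.8], [-0.8, 4.5, -2.8], [-1.4, 4.4, -2.8], [-2.0, 4.1, -2.8], [-2.6, 3.8, -2.8], [-3.1, 3.4, -2.8], [-0.9, 3.3, -0.0], [-1.4, 3.2, -0.0], [-1.8, 2.9, -0.0], [-2.2, 2.7, -0.0], [-2.5, 2.3, -0.0], [-2.8, 1.9, -0.0], [-3.1, 1.5, -0.0], [-3.3, 1.1, -0.0]], "turn": [-0.14, -0.14, -0.14, -0.14, -0.14, -0.14, -0.14, -0.14, -0.14, -0.14, -0.14, -0.14, -0.14, -0.14, -0.14, -0.14]}
```

```bash
python3 -m inch '{"hand":[1,1,1,1,1,1,1,1,1,1,1,1,1,1,1,1],"delta_pos":[[1.1,4.4,-2.8],[0.5,4.6,-2.8],[-0.1,4.6,-2.8],[-0.8,4.5,-2.8],[-1.4,4.4,-2.8],[-2,4.1,-2.8],[-2.6,3.8,-2.8],[-3.1,3.4,-2.8],[-0.9,3.3,0],[-1.4,3.2,0],[-1.8,2.9,0],[-2.2,2.7,0],[-2.5,2.3,0],[-2.8,1.9,0],[-3.1,1.5,0],[-3.3,1.1,0]],"turn":[-0.14,-0.14,-0.14,-0.14,-0.14,-0.14,-0.14,-0.14,-0.14,-0.14,-0.14,-0.14,-0.14,-0.14,-0.14,-0.14]}'
python3 - <<'E'
from cell import env,viewer,search_frame
from h import *
s=env.state()
print(s['joints'],s['eef_pos'],rot(s).as_matrix())
c=viewer.get_calibration('wrist'); p,d=viewer.read_camera('wrist'); cv2.imwrite('pics/w1.png',p); np.save('pics/w1.npy',d)
import pickle; pickle.dump(c,open('pics/w1.pkl','wb'))
for l in ['knob_grip','tab_a_pad']:
    for r in search_frame('wrist',l)[:3]:
        u,v=r['centre']; print(l,r['p'],u,v,pix2world(c,d,u,v))
E
```

```text
t: 14.35
eef_pos: [534.5, 138.6, 341.3]
tcp_rot: [-3.095, -0.614, -1.827]
ft_force: [0.7, 0.7, -0.4]
opening: 0.999
[ 0.31359835  0.4530776   1.58707321 -0.53944336  1.44303051 -2.42189075] [534.54196712 138.58308172 341.31647052] [[-0.20711442 -0.97310129 -0.10088357]
 [-0.79081545  0.22723466 -0.56830919]
 [ 0.57594665 -0.03792475 -0.81660711]]
knob_grip 0.62 311.5 261.6 [524.55683143  48.09241176 174.08018912]
tab_a_pad 0.58 292.2 276.8 [544.97788036  53.3033758  158.06114594]
```

View pics/w1.png

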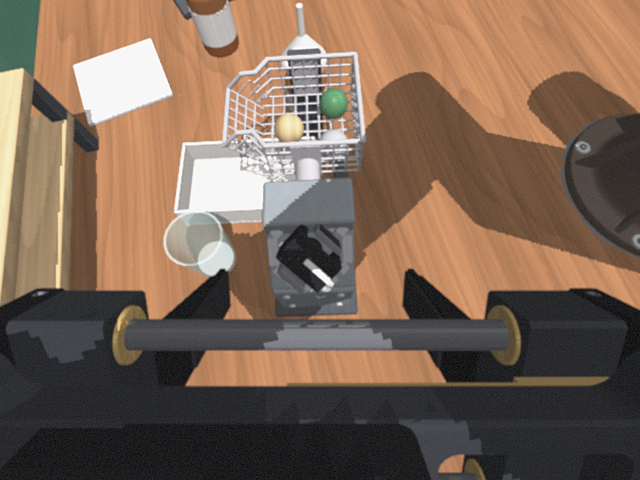

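Run:
```python
import cv2
p=cv2.imread('pics/w1.png')[175:325,245:375]; cv2.imwrite('pics/w1z.png',cv2.resize(p,None,fx=4,fy=4,interpolation=cv2.INTER_CUBIC))
```

```text
(no output)
```

View pics/w1z.png

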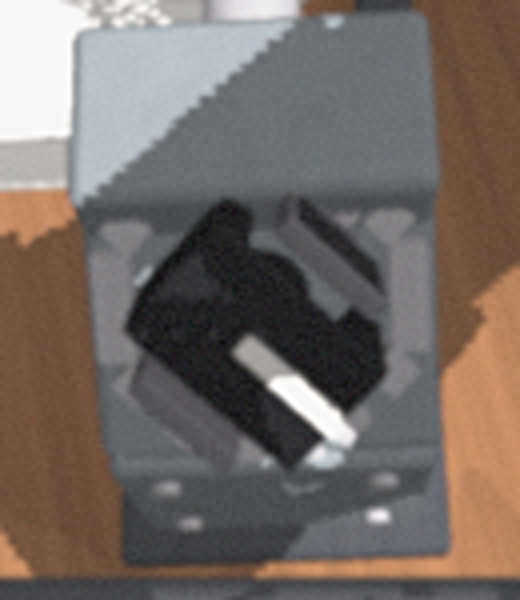

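Run:
```python
import pickle
from h import *
np.set_printoptions(suppress=True,precision=1)
c=pickle.load(open('pics/w1.pkl','rb')); d=np.load('pics/w1.npy'); p=cv2.imread('pics/w1.png')
Rm=np.array([[-0.20711442,-0.97310129,-0.10088357],[-0.79081545,0.22723466,-0.56830919],[0.57594665,-0.03792475,-0.81660711]])
T=np.array([534.54196712,138.58308172,341.31647052])
X,u,v=cloud(c,d); 
m=(u>260)&(u<365)&(v>215)&(v<310); X=X[m];u=u[m];v=v[m]
t=(X-T)@Rm
print(len(t)); h,e=np.histogram(t[:,2],bins=np.arange(150,340,4)); print([(int(a),int(b)) for a,b in zip(e,h) if b])
np.save('pics/w1t.npy',np.c_[t,u,v])
```

```text
9734
[(182, 117), (186, 1769), (190, 672), (194, 114), (198, 120), (202, 97), (206, 56), (210, 71), (214, 109), (218, 886), (222, 392), (226, 809), (230, 226), (234, 901), (238, 67), (242, 425), (246, 90), (250, 52), (254, 47), (258, 47), (262, 47), (266, 60), (270, 48), (274, 56), (278, 52), (282, 45), (286, 50), (290, 56), (294, 61), (298, 35), (302, 33), (306, 83), (310, 268), (314, 67), (318, 62), (322, 98), (326, 128), (330, 118), (334, 104)]
```

Run:
```python
from h import *
np.set_printoptions(suppress=True,precision=3)
D=np.load('pics/w1t.npy'); t=D[:,:3]; p=cv2.imread('pics/w1.png')
def plane(s):
    c=s.mean(0); 
    for _ in range(5):
        n=np.linalg.svd(s-c)[2][2]; k=abs((s-c)@n)<1.5; s=s[k]; c=s.mean(0)
    return n*np.sign(n[2]),c,len(s)
for lo,hi in ((182,194),(216,224),(224,231),(231,239),(240,248)):
    s=t[(t[:,2]>lo)&(t[:,2]<hi)]; print(lo,plane(s), s.min(0),s.max(0))
# knob top + tabs image
top=D[(t[:,2]>180)&(t[:,2]<196)]
bgr=p[top[:,4].astype(int),top[:,3].astype(int)].astype(int)
grey=bgr.sum(1)
print(np.percentile(grey,[5,25,50,75,95]))
k=top[:,:2].astype(np.float32); print('all',cv2.minAreaRect(k))
dark=top[grey<100][:,:2].astype(np.float32); print('dark',len(dark),cv2.minAreaRect(dark))
br=top[grey>350][:,:2].astype(np.float32); print('rib',len(br),cv2.minAreaRect(br),br.mean(0),cv2.fitLine(br,cv2.DIST_HUBER,0,.01,.01).ravel())
# rasterised picture in tool plane: 4px/mm, x right y down
I=np.zeros((440,440,3),np.uint8)
for a in D[(t[:,2]<240)]:
    x,y=int(220+4*(a[0]-np.median(top[:,0]))),int(220+4*(a[1]-np.median(top[:,1])))
    if 2<x<437 and 2<y<437:
        col=p[int(a[4]),int(a[3])].astype(int); cv2.rectangle(I,(x-2,y-2),(x+2,y+2),tuple(int(q) for q in np.minimum(255,col+(60 if a[2]<196 else 0))),-1)
print(np.median(top,0)); cv2.imwrite('pics/w1r.png',I)
```

```text
182 (array([-0.011,  0.011,  1.   ]), array([-22.407,  -7.652, 189.08 ]), 1735) [-53.873 -36.152 184.116] [  6.202  21.992 193.958]
216 (array([-0.04 ,  0.019,  0.999]), array([  7.193,  -7.938, 219.766]), 733) [-28.91  -52.861 216.051] [ 12.703  35.823 223.995]
224 (array([-0.003,  0.013,  1.   ]), array([-24.567,  -3.357, 226.838]), 878) [-66.726 -53.385 224.028] [ 11.791  36.572 230.96 ]
231 (array([-0.   ,  0.011,  1.   ]), array([-40.584,  -1.983, 234.965]), 938) [-69.848 -51.669 231.056] [  1.119  39.75  238.803]
240 (array([0.19 , 0.002, 0.982]), array([-75.862,  -3.433, 243.56 ]), 407) [-85.13  -52.018 240.434] [-11.283  41.044 247.974]
[ 76.  96. 117. 252. 547.]
all ((-23.867271423339844, -6.8086395263671875), (57.401100158691406, 52.193721771240234), 41.96833419799805)
dark 767 ((-22.970638275146484, -7.361249923706055), (33.404964447021484, 49.9621467590332), 42.462547302246094)
rib 243 ((-33.706199645996094, -1.4194355010986328), (13.832311630249023, 30.14966583251953), 45.994136810302734) [-31.696   1.202] [  0.692  -0.722 -31.111   1.038]
[-22.397  -6.801 189.177 309.    261.   ]
```

View pics/w1r.png

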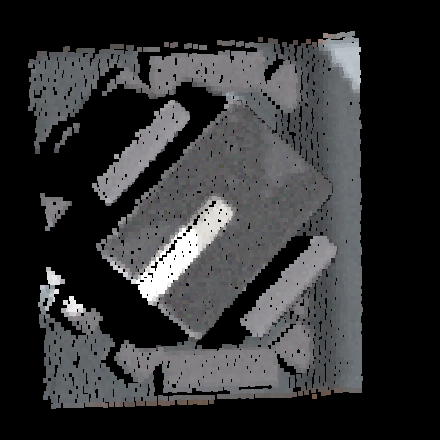

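Run:
```python
import pickle
from h import *
np.set_printoptions(suppress=True,precision=1)
c=pickle.load(open('pics/w1.pkl','rb')); d=np.load('pics/w1.npy')
Rm=np.array([[-0.20711442,-0.97310129,-0.10088357],[-0.79081545,0.22723466,-0.56830919],[0.57594665,-0.03792475,-0.81660711]])
T=np.array([534.54196712,138.58308172,341.31647052])
X,u,v=cloud(c,d); t=(X-T)@Rm-np.array([-23.6,-7,234.9]); t[:,2]*=-1
for x in range(-60,110,6):
    o=[]
    for y0,y1 in ((-46,-38),(-38,-20),(-20,0),(0,20),(20,38),(38,46)):
        s=t[(t[:,0]>=x)&(t[:,0]<x+6)&(t[:,1]>=y0)&(t[:,1]<y1)&(t[:,2]>-80)&(t[:,2]<70)]
        o.append(np.median(s[:,2]) if len(s) else np.nan)
    print(x,np.array(o))
```

```text
-60 [-10.   -9.9 -10.3 -12.5 -10.4 -13.9]
-54 [-9.  -8.8 -8.3 -8.  -7.8 -7.8]
-48 [-1.7 -0.6  3.7 -0.6 -8.  -7.9]
-42 [-1.1 -0.2  8.1  8.3  0.5  0.4]
-36 [-1.1 -0.4 41.5  9.1  1.2  0.5]
-30 [-0.6  7.1 42.4 46.   0.8  0.3]
-24 [-0.9  7.5 42.5 46.1  8.6  0.6]
-18 [ 7.  41.2 43.1 46.6  8.4  0.9]
-12 [ 7.1 35.6 45.9 46.7 10.3  8. ]
-6 [ 7.3  8.1 45.9 46.5 28.5  8.6]
0 [ 7.3 44.4 45.9 45.9 10.6  8.5]
6 [ 6.6  8.3 45.9 45.3  9.3  8.2]
12 [-0.4  7.3 45.5 44.6 16.8  0.5]
18 [ 8.8  8.2 45.2 42.4  8.3  4.2]
24 [14.8 15.  24.2 26.4 13.1 12.2]
30 [13.1 14.1 14.9 15.6 16.1 15.9]
36 [ 8.9 10.  10.6 11.7 12.7 12.4]
42 [4.6 5.4 6.3 7.7 8.5 8.2]
48 [0.5 1.3 2.2 3.2 4.  3.4]
54 [-3.9 -2.9 -1.8 -1.2 -0.1 -0.2]
60 [-8.  -7.3 -6.  -5.1 -4.6 -5.1]
66 [-59.  -57.3 -15.2 -10.2  -8.1  -7.9]
72 [-49.1 -48.1 -21.5 -24.  -57.9 -57. ]
78 [-65.6 -64.9 -26.  -28.7 -46.7 -46.3]
84 [-35.8 -35.8 -28.5 -31.2 -38.8 -38.2]
90 [-25.  -24.7 -21.9 -24.8 -43.3 -35.2]
96 [-13.7 -12.9 -14.  -16.5 -40.  -23.7]
102 [-13.4 -14.  -12.6 -12.4 -12.1 -12.1]
108 [-66.6 -58.5 -61.2 -46.8 -43.5 -51.9]
```

```bash
python3 -m inch '{"hand":[1,1,1,1,1,1,1,1,1,1,1,1,1,1,1,1,1,1],"delta_pos":[[-2.4,-0.7,0],[0,0,0],[0,0,0],[0,0,0],[0,0,0],[0,0,0],[0,0,0],[0,0,0],[0,0,0],[0,0,0],[0,0,0],[0,0,0],[0,0,0],[0,0,0],[0,0,0],[0,0,0],[0,0,0],[0,0,0]],"turn":[0,0.144,0.144,0.144,0.144,0.144,0.144,0.144,0.144,0.144,0.144,0.144,0.144,0.144,0.144,0.144,0.147,0]}'
cat > look.py <<'E'
import sys,pickle
from cell import env,viewer
from h import *
np.set_printoptions(suppress=True,precision=3)
n=sys.argv[1]; s=env.state(); c=viewer.get_calibration('wrist'); p,d=viewer.read_camera('wrist')
cv2.imwrite(f'pics/{n}.png',p); np.save(f'pics/{n}.npy',d); pickle.dump((c,s),open(f'pics/{n}.pkl','wb'))
print(s['joints'],s['eef_pos'],rot(s).as_matrix()[:,2],s['t'])
foot=np.array([522.5,22.2,136.2])
X,u,v=cloud(c,d); Rm=rot(s).as_matrix(); t=(X-s['eef_pos'])@Rm
f=(foot-s['eef_pos'])@Rm; print('foot in tool',f)
H=f[2]-t[:,2]; r=np.hypot(t[:,0]-f[0],t[:,1]-f[1])
m=(H>39.5)&(H<51)&(r<42)
print('top pts',m.sum(), 'median height',np.median(H[m]))
k=t[m][:,:2].astype(np.float32); print('all',cv2.minAreaRect(k))
g=p[v[m],u[m]].astype(int).sum(1); dk=k[g<110]; print('dark',len(dk),cv2.minAreaRect(dk))
face=(abs(H)<3)&(r<55); q=t[face]; cc=np.median(q,0); nn=np.linalg.svd(q-q.mean(0))[2][2]; print('face',len(q),cc,nn)
I=np.zeros((480,480,3),np.uint8)
mm=(H>-5)&(H<60)&(r<80)
for a,h,uu,vv in zip(t[mm],H[mm],u[mm],v[mm]):
    x,y=int(240+4*(a[0]-f[0])),int(240+4*(a[1]-f[1]))
    col=np.minimum(255,p[vv,uu].astype(int)+(60 if h>39 else 0)); cv2.rectangle(I,(x-2,y-2),(x+2,y+2),tuple(int(q) for q in col),-1)
o=(int(240-4*f[0]),int(240-4*f[1])); cv2.drawMarker(I,o,(0,0,255),0,20); cv2.imwrite(f'pics/{n}r.png',I)
E
python3 look.py w2
```

```text
t: 16.3
eef_pos: [546.5, 153.8, 329.6]
tcp_rot: [-2.689, 0.433, 2.254]
ft_force: [-0.1, -0.7, -0.4]
opening: 1.001
[ 0.331  0.489  1.557 -0.534  1.446 -0.087] [546.55  153.756 329.619] [-0.101 -0.568 -0.817] 16.3
foot in tool [  2.223   1.188 235.138]
top pts 2742 median height 45.61283776437128
all ((2.0662479400634766, 1.6823101043701172), (57.1834716796875, 52.21833038330078), 88.58272552490234)
dark 478 ((3.158092498779297, 1.2376632690429688), (30.880773544311523, 50.12778854370117), 89.32270050048828)
face 1919 [ 27.337   5.917 235.143] [ 0.008  0.014 -1.   ]
```

View pics/w2r.png

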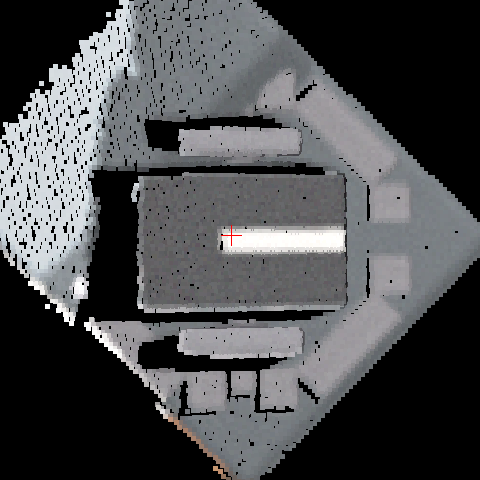

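View pics/w2.png

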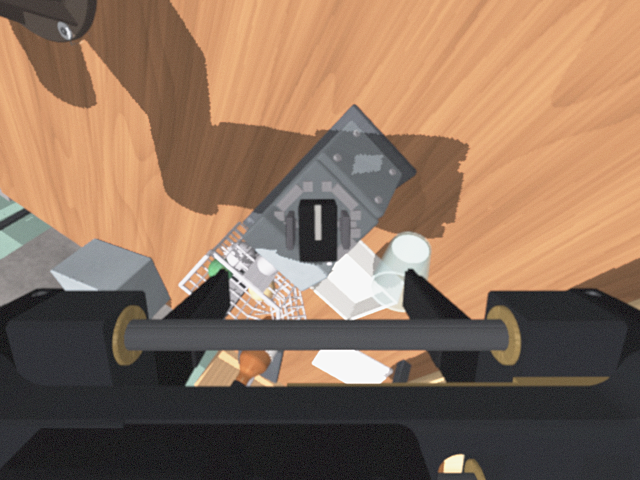

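```bash
python3 -m inch '{"hand":[1,1,1,1,1,1,1],"delta_pos":[[0.2,0.15,2.5],[0,0,2.5],[0,0,2.5],[0,0,2.5],[0,0,2],[0,0,1.6],[0,0,0]],"turn":[-0.015,0,0,0,0,0,0]}'; python3 look.py w3
```

```text
t: 17.05
eef_pos: [532.1, 78.1, 215.5]
tcp_rot: [-2.677, 0.421, 2.276]
ft_force: [-0.1, 0.6, -0.1]
opening: 1.001
[ 0.216  0.568  1.775 -0.624  1.15  -0.024] [532.073  78.077 215.475] [-0.104 -0.569 -0.816] 17.05
foot in tool [-0.736  0.196 97.457]
top pts 6092 median height 45.663464046154765
all ((-0.5960006713867188, 0.4444122314453125), (52.34078598022461, 57.27035903930664), 0.7836458683013916)
dark 232 ((0.2464141845703125, 0.31943702697753906), (50.4774055480957, 31.736223220825195), 1.0306150913238525)
face 4668 [26.895  4.658 97.482] [ 0.002  0.008 -1.   ]
```

View pics/w3.png

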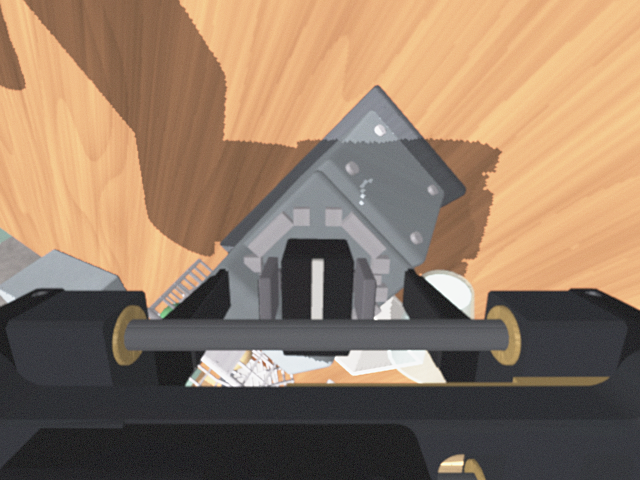

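```bash
python3 -m inch '{"hand":[0.7,0.6,0,0,0,0,0,0],"delta_pos":[[0,0,-0.2],[0,0,0],[0,0,0],[0,0,0],[0,0,0],[0,0,0],[0,0,0],[0,0,0]],"turn":[0.01,0,0,0,0,0,0,0]}'; python3 -c "
from cell import env
s=env.state();print(s['joints'],s['ft_force'],s['moment'],s['opening']*95)"
```

```text
t: 17.9
eef_pos: [532.4, 80.5, 218.6]
tcp_rot: [-2.683, 0.428, 2.264]
ft_force: [-2.1, 6.0, 8.8]
opening: 0.407
[ 0.2201456   0.56423754  1.77067905 -0.62173411  1.15649556 -0.01281826] [-2.05333553  6.00700259  8.83807751] [ 0.34461884  0.27027283 -0.21528425] 38.68395026504351
```

```bash
python3 -m inch '{"hand":[0,0,0,0,0],"delta_pos":[[0,0,0],[0,0,0],[0,0,0],[0,0,0],[0,0,0]],"turn":[0.06,0.08,0.08,0.08,0]}'
python3 - <<'E'
from cell import env,viewer
import cv2
s=env.state();print(s['joints'],s['eef_pos'],s['ft_force'],s['moment'],s['opening']*95)
p,d=viewer.read_camera('scene'); cv2.imwrite('pics/s2.png',cv2.resize(p[170:370,230:400],None,fx=3,fy=3,interpolation=cv2.INTER_CUBIC))
E
```

```text
t: 18.4
eef_pos: [532.5, 80.6, 218.6]
tcp_rot: [-2.833, 0.543, 1.946]
ft_force: [-2.6, 3.9, 7.3]
opening: 0.406
[ 0.22014758  0.56412965  1.77063421 -0.62165472  1.15602433  0.29006269] [532.51402281  80.5882329  218.60599976] [-2.55094662  3.93490911  7.34744742] [-0.03341642  0.59492367 -0.34621246] 38.550053828851524
```

View pics/s2.png

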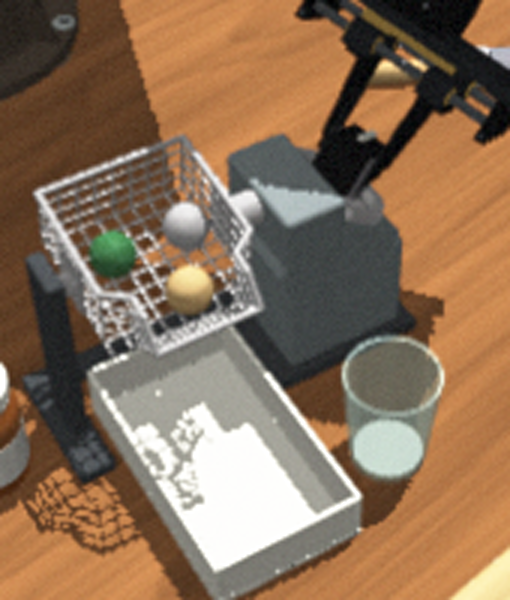

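```bash
python3 -m inch '{"hand":[0,0,0,0,0,0,0,0,0,0],"delta_pos":[[0,0,0],[0,0,0],[0,0,0],[0,0,0],[0,0,0],[0,0,0],[0,0,0],[0,0,0],[0,0,0],[0,0,0]],"turn":[0.08,0.08,0.08,0.08,0.07,0.07,0.07,0.07,0.07,0.07]}'; python3 -m inch '{"hand":[0,0,0,0,0,0,0,0,0,0],"delta_pos":[[0,0,0],[0,0,0],[0,0,0],[0,0,0],[0,0,0],[0,0,0],[0,0,0],[0,0,0],[0,0,0],[0,0,0]],"turn":[0.06,0.06,0.06,0.06,0.06,0.06,0.06,0.06,0.06,0.06]}';python3 - <<'E'
from cell import env,viewer
import cv2
s=env.state();print(s['joints'],s['eef_pos'],s['ft_force'],s['moment'],s['opening']*95)
p,d=viewer.read_camera('scene'); cv2.imwrite('pics/s3.png',cv2.resize(p[170:370,230:400],None,fx=3,fy=3,interpolation=cv2.INTER_CUBIC))
E
```

```text
t: 19.45
eef_pos: [532.8, 80.6, 218.6]
tcp_rot: [2.952, 0.59, 1.062]
ft_force: [1.3, 3.0, 7.1]
opening: 0.406
t: 20.45
eef_pos: [533.0, 80.4, 218.7]
tcp_rot: [2.644, 0.38, 0.423]
ft_force: [0.0, 2.1, 7.3]
opening: 0.407
[ 0.21987657  0.56425218  1.7700584  -0.62254179  1.15547479  1.62949124] [532.98176275  80.43795808 218.69302515] [0.04928682 2.13554525 7.32378782] [-0.171269    0.3673928  -0.01470085] 38.68191082185012
```

View pics/s3.png

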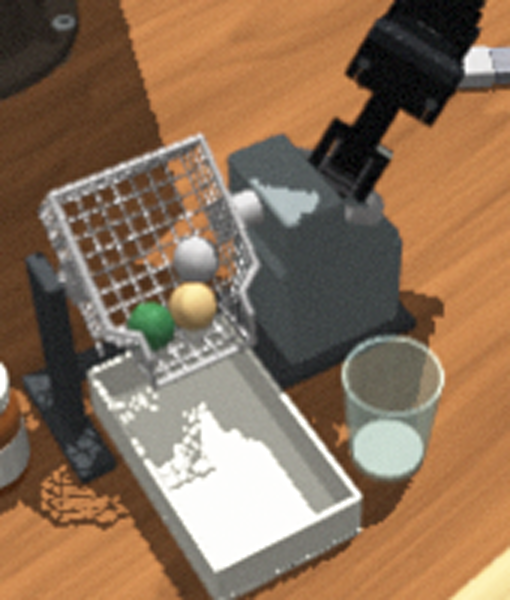

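```bash
python3 -m inch '{"hand":[0,0,0,0,0,0,0,0,0,0,0,0],"delta_pos":[[0,0,0],[0,0,0],[0,0,0],[0,0,0],[0,0,0],[0,0,0],[0,0,0],[0,0,0],[0,0,0],[0,0,0],[0,0,0],[0,0,0]],"turn":[0.06,0.06,0.06,0.06,0.06,0.06,0.06,0.06,0.06,0.06,0.06,0]}';python3 - <<'E'
from cell import env,viewer
import cv2
s=env.state();print(s['joints'],s['eef_pos'],s['ft_force'],s['moment'],s['opening']*95)
p,d=viewer.read_camera('scene'); cv2.imwrite('pics/s4.png',cv2.resize(p[170:370,230:400],None,fx=3,fy=3,interpolation=cv2.INTER_CUBIC))
E
```

```text
t: 21.7
eef_pos: [533.0, 80.2, 218.8]
tcp_rot: [2.525, 0.021, -0.146]
ft_force: [1.1, 0.3, 6.8]
opening: 0.404
[ 0.21953211  0.56415705  1.76998833 -0.62311413  1.15581706  2.28936486] [533.04364421  80.16130068 218.82907538] [1.07769368 0.32863262 6.80335363] [-0.63924771  0.32300041 -0.07021849] 38.379771015547846
```

View pics/s4.png

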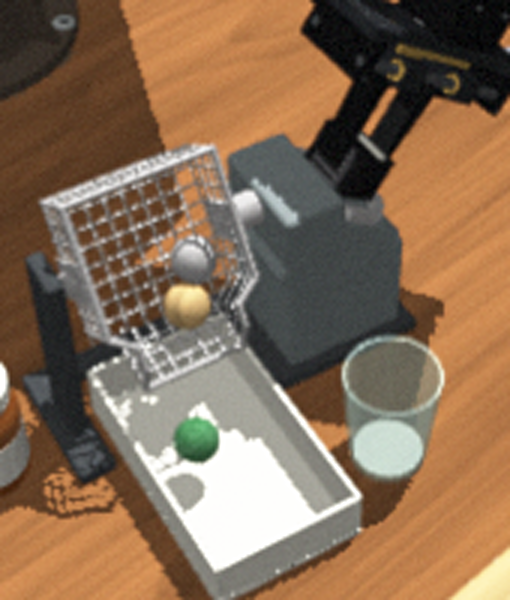

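```bash
python3 -m inch '{"hand":[1,1,1,1,1,1,1,1],"delta_pos":[[0,0,0],[0,0,0],[0,0,0],[0,0,0],[0,0,0],[0,0,-2],[0,0,-3],[0,0,-3]],"turn":[0,0,0,0,0,0,-0.07,-0.07]}'; python3 -m inch '{"hand":[1,1,1,1,1,1,1,1,1,1,1,1,1,1,1,1,1,1,1,1],"delta_pos":[[0,0,0],[0,0,0],[0,0,0],[0,0,0],[0,0,0],[0,0,0],[0,0,0],[0,0,0],[0,0,0],[0,0,0],[0,0,0],[0,0,0],[0,0,0],[0,0,0],[0,0,0],[0,0,0],[0,0,0],[0,0,0],[0,0,0],[0,0,0]],"turn":[-0.15,-0.15,-0.15,-0.15,-0.15,-0.15,-0.15,-0.15,-0.15,-0.15,-0.15,-0.15,-0.15,-0.15,-0.15,-0.15,-0.15,-0.15,-0.15,-0.15]}'; python3 look.py w4
```

```text
t: 22.55
eef_pos: [540.7, 126.4, 283.9]
tcp_rot: [2.533, 0.106, -0.028]
ft_force: [0.9, -0.6, 0.2]
opening: 0.987
t: 24.55
eef_pos: [540.7, 126.0, 283.2]
tcp_rot: [-2.526, -0.026, 3.001]
ft_force: [0.5, 0.7, -1.2]
opening: 1.003
[ 0.291  0.514  1.651 -0.56   1.327 -0.911] [540.74  125.978 283.204] [-0.102 -0.569 -0.816] 24.55
foot in tool [ -0.326  -1.064 180.863]
top pts 3926 median height 45.69618557798607
all ((-0.4907875061035156, -0.6096878051757812), (52.176700592041016, 46.2961311340332), 1.0994516611099243)
dark 980 ((0.3944683074951172, -0.8486804962158203), (50.27268981933594, 31.875308990478516), 1.0256245136260986)
face 2256 [ 24.046  26.147 180.698] [ 0.001 -0.013  1.   ]
```

View pics/w4.png

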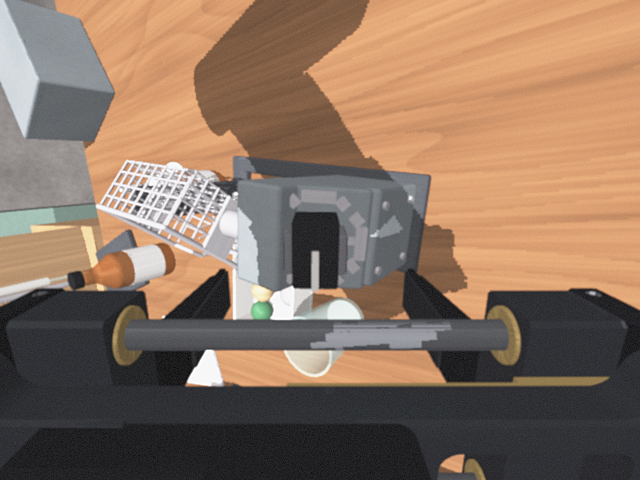

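View pics/w4r.png

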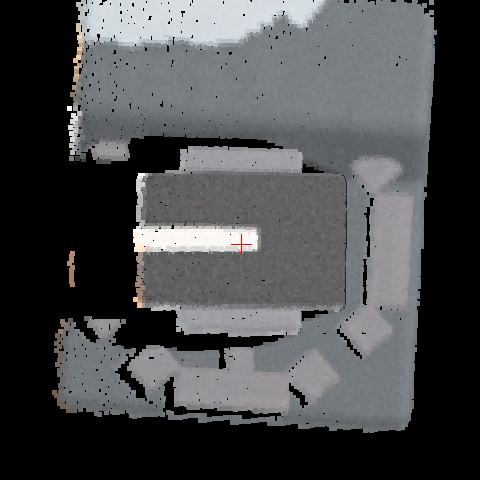

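```bash
python3 -m inch '{"hand":[1,1,1,1,0.6,0,0,0,0,0,0],"delta_pos":[[0,-0.07,2.4],[0,0,2.4],[0,0,2],[0,0,1.3],[0,0,0],[0,0,0],[0,0,0],[0,0,0],[0,0,0],[0,0,0],[0,0,0]],"turn":[0.01,0,0,0,0,0,0,0,0,0,0]}'; python3 -c "
from cell import env
s=env.state();print(s['joints'],s['ft_force'],s['moment'],s['opening']*95)"
```

```text
t: 25.7
eef_pos: [532.5, 79.4, 217.8]
tcp_rot: [-2.526, -0.016, 2.988]
ft_force: [0.6, 2.0, 2.8]
opening: 0.47
[ 0.2181124   0.56463138  1.77237296 -0.62316034  1.15290915 -0.84289797] [0.55580283 2.04635751 2.79271099] [ 0.48328213 -0.10727456  0.06682409] 44.68023360974289
```

```bash
python3 -m inch '{"hand":[0,0,0,0],"delta_pos":[[0,0,0],[0,0,0],[0,0,0],[0,0,0]],"turn":[0,0,0,0]}'; python3 -c "
from cell import env
s=env.state();print(s['joints'],s['ft_force'],s['moment'],s['opening']*95)"
```

```text
t: 26.1
eef_pos: [532.6, 79.5, 218.0]
tcp_rot: [-2.526, -0.016, 2.988]
ft_force: [-1.1, 3.4, 6.2]
opening: 0.405
[ 0.2182988   0.5643296   1.77211876 -0.62300318  1.15314005 -0.84298274] [-1.14271834  3.4382272   6.22759149] [ 0.27603938  0.23983331 -0.04957853] 38.45006480070035
```

```bash
python3 -m inch '{"hand":[0,0,0,0,0,0,0,0,0,0,0,0,0,0],"delta_pos":[[0,0,0],[0,0,0],[0,0,0],[0,0,0],[0,0,0],[0,0,0],[0,0,0],[0,0,0],[0,0,0],[0,0,0],[0,0,0],[0,0,0],[0,0,0],[0,0,0]],"turn":[0.06,0.06,0.06,0.06,0.06,0.06,0.06,0.06,0.06,0.06,0.06,0.06,0.06,0]}';python3 - <<'E'
from cell import env,viewer
from h import *
s=env.state();print(s['joints'],s['eef_pos'],s['ft_force'],s['moment'],s['opening']*95, rot(s).inv().apply(s['moment']))
p,d=viewer.read_camera('scene'); cv2.imwrite('pics/s5.png',cv2.resize(p[170:370,230:400],None,fx=3,fy=3,interpolation=cv2.INTER_CUBIC))
E
```

```text
t: 27.5
eef_pos: [532.5, 79.4, 218.1]
tcp_rot: [-2.665, 0.407, 2.31]
ft_force: [-0.6, 4.0, 6.5]
opening: 0.404
[ 0.21824347  0.56432603  1.77216811 -0.62302898  1.15363125 -0.06068389] [532.47873018  79.44140059 218.076295  ] [-0.5853713   4.0329393   6.45472297] [-0.03990224  0.38969801 -0.32451004] 38.415407185603335 [0.41750151 0.28676357 0.04714492]
```

View pics/s5.png

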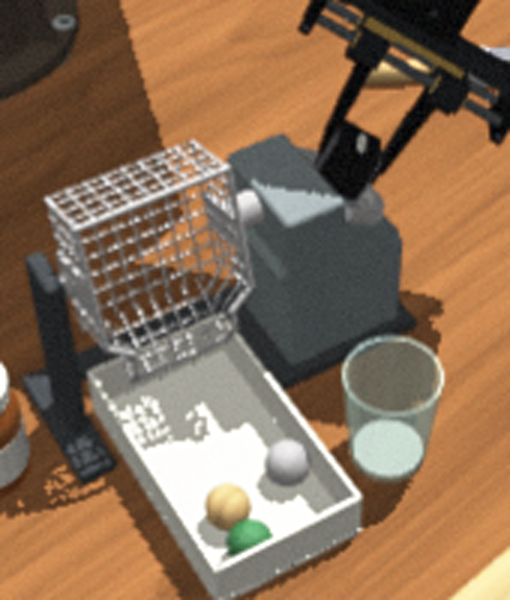

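```bash
python3 -m inch '{"hand":[0,0,0,0],"delta_pos":[[0,0,0],[0,0,0],[0,0,0],[0,0,0]],"turn":[0.03,0.03,0,0]}';python3 -c "
from cell import env
from h import *
s=env.state();print(s['joints'][5],s['opening']*95, rot(s).inv().apply(s['moment']))"; python3 -m inch '{"hand":[0,0,0],"delta_pos":[[0,0,0],[0,0,0],[0,0,0]],"turn":[0.02,0.02,0]}';python3 -c "
from cell import env
from h import *
s=env.state();print(s['joints'][5],s['opening']*95, rot(s).inv().apply(s['moment']))"
```

```text
t: 27.95
eef_pos: [532.5, 79.4, 218.1]
tcp_rot: [-2.688, 0.433, 2.254]
ft_force: [-0.2, 3.9, 6.0]
opening: 0.411
-0.002685406303469885 39.018008251488766 [0.48194044 0.27679398 0.11929179]
t: 28.25
eef_pos: [532.4, 79.5, 218.0]
tcp_rot: [-2.705, 0.45, 2.214]
ft_force: [-2.5, 4.3, 7.1]
opening: 0.408
0.03702509190866533 38.79935102409513 [ 0.45652293  0.37843462 -0.62352464]
```

```bash
python3 -m inch '{"hand":[0,0,0.6,0.8,1,1,1,1],"delta_pos":[[0,0,0],[0,0,0],[0,0,0],[0,0,0],[0,0,0],[0,0,0],[0,0,0],[0,0,0]],"turn":[-0.03,0,0,0,0,0,0,0]}'; python3 -m inch '{"hand":[1,1,1,1,1],"delta_pos":[[0,0,-2],[0,0,-3],[0,0,-3],[0,0,-3],[0,0,-3]],"turn":[0,0,0,0,0]}'; python3 look.py w5
python3 - <<'E'
from cell import env,viewer
from h import *
for n,(x,y,w,h) in dict(scene=(140,170,260,270),side=(220,170,240,260)).items():
    p,d=viewer.read_camera(n); cv2.imwrite(f'pics/{n}6.png',cv2.resize(p[y:y+h,x:x+w],None,fx=2.2,fy=2.2,interpolation=cv2.INTER_CUBIC))
E
```

```text
t: 29.05
eef_pos: [532.4, 79.2, 217.5]
tcp_rot: [-2.692, 0.437, 2.244]
ft_force: [0.1, -1.0, -0.0]
opening: 0.853
t: 29.55
eef_pos: [546.7, 159.6, 332.9]
tcp_rot: [-2.692, 0.437, 2.244]
ft_force: [-0.7, -0.5, -0.7]
opening: 1.001
[ 0.34   0.49   1.546 -0.53   1.459 -0.076] [546.685 159.557 332.922] [-0.102 -0.569 -0.816] 29.55
foot in tool [ -0.426   0.203 241.146]
top pts 2613 median height 45.63942282840202
all ((-0.6840095520019531, 0.711822509765625), (56.90304183959961, 52.13840866088867), 88.97984313964844)
dark 392 ((0.7017154693603516, 0.5079202651977539), (30.947589874267578, 49.48805236816406), 89.69261169433594)
face 1870 [ 24.527   5.058 241.13 ] [-0.008 -0.014  1.   ]
```

View pics/w5r.png

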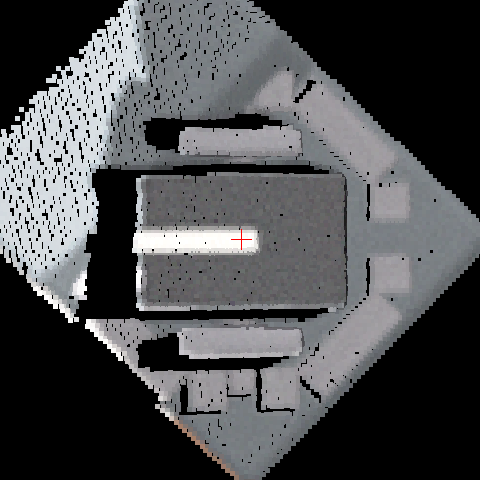

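View pics/scene6.png

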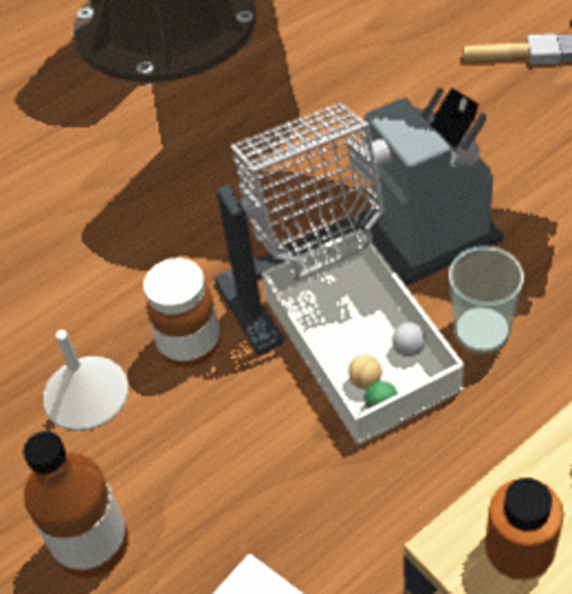

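View pics/side6.png

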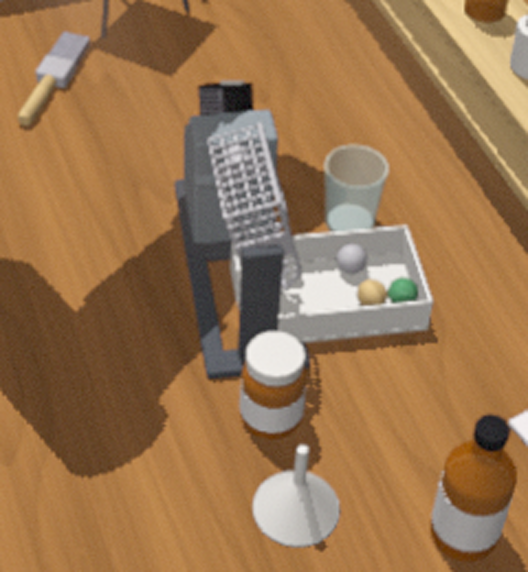

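```bash
python3 -c "
from cell import ticket,env
print(ticket.job_done(), env.state()['t'])"
```

```text
the job is handed in; nothing more can be done
the job is handed in; nothing more can be done
```

The basket is tipped and all three balls are lying in the tray. I handed the job in at about 29.7 s, with the gripper open and clear of everything.

**Tilting the gripper:** the moves can't tilt the tool, so I pushed the arm against its reach limit, which tilted the gripper 35° to line up with the knob axis.

**Turning the knob:** I pinched both tabs fully, to about 38.5 mm between the jaws by the gripper's reading. I turned the knob clockwise about 2.30 rad, then let go and regripped half a turn back because the last joint would have run out of range. I pinched again and turned on to the far stop, where the turning moment jumped to about 0.6 N m. Then I eased back 0.03 rad and released.

**Last checks:**
- **Tabs:** they measure about 56.9 mm across, against 57.2 mm at the start, so both are sprung out and latched.
- **Knob:** the white rib points the opposite way from the start.
- **Balls:** the last scene and side pictures both show all three in the tray.
- **Surroundings:** the tray and beaker look unmoved between the first and last pictures. I judged that by eye, without measuring. The jar, funnel, bottle and brush show no sign of being disturbed. The tripod was mostly outside the last pictures, and the arm did not go near it.

No check failed. The only small disagreement was in my camera readings of the knob's angle, which differed by about 1°.

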